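Rebalance the sealer's counterweighted arm by feel

ROBOT

A 6-joint arm with a two-finger parallel gripper is mounted at the origin on the work surface; the furniture and walls round the work are solid. World frame = base frame: x ahead of the robot, y to its left, z up, the work surface at z = 0. Lengths are in m, angles in rad, forces in N, time in s.
With the tool pointing down it reaches from about 0.425 to 0.95 m from the base axis. Payload 3.5 kg.
Tool frame: the origin (TCP) lies between the finger pads; the fingertips stand 17 mm ahead of it and the grasp point (between the pads) lies 2 mm behind it; z points along the fingers, y is the direction in which the jaws open and shut (so a half turn about z gives the same grasp; the last joint's range is limited). The gripper opens to 85 mm and grips with 20 to 120 N. Pads are 22 mm wide; open, the fingers measure 114 mm over their backs; the gripper's body (76 mm by 85 mm) begins 54 mm behind the grasp point. The pads swing forward as they close: fully open they stand 13 mm farther back than shut.
Start: joints at [-1.463, 0.286, 1.577, -0, 1.279, -0.15], TCP at [0.172, -0.653, 0.248] pointing down, gripper open.
Joint ranges: [-2.77, 2.77], [-0.9, 2.22], [0.21, 2.48], [-1.53, 4.67], [0.24, 2.81], [-2.84, 2.84]. Speed limits (rad/s): [2.79, 2.79, 3.14, 3.14, 3.14, 3.14].

INTERFACE

Orientations are given as a unit quaternion [x, y, z, w].
In Python, from plant import ctrl gives the robot as it stands.
- The arm moves only by the tool carry_out, never from a script. Its argument "commands" is a list of rows, each an object with "delta_pos": the shift along the tool's x, y, z in m, a list of three; "delta_rot": the turn, a rotation vector about the tool's x, y, z in rad, a list of three; "claw": the opening in per cent of the stroke, from 0 (shut) to 100 (fully open). A call has 1 to 8 rows; each row is the pose to reach, as a shift and turn from the pose measured when the call began, along the tool's axes at that moment; what a row does not reach only later rows make up. A row lasts 1/12 s, in which the tool goes at most 41.7 mm and 7.16 degrees, less where a joint would pass 70% of its speed; a pose out of reach is approached as far as the arm can. A call with a gripper value outside its range is refused whole. The fingers move at their own pace and stop on an object; "force" is the grip in N (left out, the last holds). Time passes only in rows, so rows that repeat a pose let the fingers close. It gives the time, the measured TCP pose, the force and the opening at its end, in the units of the state.
- ctrl.get_state(): the state, without advancing time (a new reading comes with each control period).
- ctrl.read_camera(name): name is "side" or "top"; returns (picture, depth): 384x512x3 uint8, red, green, blue; 384x512 float32, m along the optical axis (not along the pixel's ray), 0 where there is no reading.
- ctrl.camera_info(name): a dict with "fx", "fy", "cx", "cy" (pixels), "rvec" (rotation vector, rad) and "tvec" (3), from world to camera coordinates, as OpenCV has them. Camera axes: x right, y down, z forward; pixel columns grow to the right and rows downward; lengths in m; the calibration is good to about 2 mm. A picture is of the moment at which its call begins. camera_info takes no time and is no camera call.
- ctrl.sign_off(): hands the job in, once; it reports no verdict.
The state is a dict: "time": time; "qpos": joint angles; "dq": joint speeds; "joint_efforts": joint torques, N m; "eef_pos": TCP position; "tcp_rot": TCP orientation; "contact_force": force on the tool from outside, world axes, zero at the start; "wrist_torque": the same for the moment, N m; "opening": opening from 0.0 (shut) to 1.0 (fully open).
Only numpy, scipy, OpenCV 4.12 (cv2) and the standard library are available. Lean on these libraries where they do the work, as an engineer would, in place of code of your own. Each camera call takes 0.05 s, during which the arm holds its last target.

TASK

The arm of the impulse sealer no longer stays up, because its balance weight has been pushed in too close to the hinge. Swing the arm up and down by the upright black knob at its free end to feel how heavily it still pulls, and slide the round steel weight out along the tail rod until the arm is in balance. Then swing the arm up close to its top stop, bring it back to half-way and let it stand there by itself; never let the arm drop or spring up, and leave the things lying in front of the sealer where they are.

Things in the scene. Friction and masses are not known exactly. Their poses are not given: they have to be found in the camera images.
- impulse_sealer_arm (a joint): Angle of the long teal arm, rad: 0 lying on the bed, growing as its free end is lifted, 0.6 at the top stop, half-way 0.3. Hinge friction of 0.13 N m (0.35 N at the hand knob) holds it where it is left while in balance to within that; else it sinks or rises by itself. Masses vary; at the start it pulls down with 0.15 to 0.6 N m about the hinge (0.4 to 1.6 N at the hand knob).
- sealer_hinge (a point): Point on the hinge axis in the mid-plane of the arm, at the left (+y) end of the sealer, 86 mm above the table. The hinge axis is level and square to the arm.
- lift_knob (a point): Centre of the black hand knob at the free (right) end of the arm: rounded head 33 mm wide, 30 mm tall, on an upright 22 mm black post. It moves with the arm about the hinge; with the arm down it is 392 mm from the hinge, measured level, and 57.5 mm above the hinge's height (143.5 mm above the table).
- balance_weight (a joint): How far the weight has been slid out along the tail rod, m: 0 at the inner end (weight centre 55 mm from the hinge axis), 0.115 at the outer end; found within 0.006 of the inner end. It sits stiffly, needs about 8 N along the rod to slide, and stays where it is left.
- weight_centre (a point): Centre of the round dark steel weight, 50 mm in diameter, 34 mm long, on the 10 mm tail rod behind the hinge, which swings with the arm and points away from it. The rod's line meets the hinge axis; with the arm down it climbs away from the hinge at 0.30 rad (level at half-way); end cap 200 mm from the hinge. The weight pulls with 5.9 to 9.0 N; balance lies 0.02 to 0.10 m out.
- tape_roll_red: Red tape roll lying flat in front of the sealer, 61 mm across, 15 mm high, origin at the centre of its underside. Leave it alone.
- carton_stapler: Red and grey stapler lying in front of the sealer, 28 x 158 x 62 mm, long along its own y, origin at the centre of its underside. Leave it alone.
- cutter_b: Box cutter lying in front of the sealer, 22 x 153 x 18 mm, long along its own y, origin at the centre of its underside. Leave it alone.

How it is judged:
By the outcome, as a careful person would: the job done as asked, in the order asked, and still so for the second after the job is handed in, with the robot touching nothing.
It also fails if it takes over 72 s, if anything falls off the work surface, if the arm or the gripper's body presses on something with over 40 N, if the wrist force passes 120 N, or if a joint passes its speed limit or range.

## Working session

There is one attempt and no reset: what is moved stays moved. The work goes in short steps, Python scripts to look and compute and a tool call to move; the robot and the scene stay as the last step left them, time stands still between calls to the robot, and variables do not carry over. Pictures are saved under pics/ and viewed, and the job is handed in when it is done.

Besides the shell and the picture viewer there is one more tool, called after "Emit:" by a JSON object that holds its "method" and its "body", one argument or row to a line. carry_out: Moves the arm, as the interface text tells. Its arguments: {"type":"object","properties":{"commands":{"type":"array"},"force":{"type":"number"}},"required":["commands"]}

```bash
ls; mkdir -p pics
python3 - <<'E'
from plant import ctrl
import cv2,numpy as np
print(ctrl.get_state())
for n in ("side","top"):
    i=ctrl.camera_info(n);print(n,i)
    p,d=ctrl.read_camera(n)
    cv2.imwrite(f"pics/{n}0.png",p[:,:,::-1]);np.savez(f"pics/{n}0.npz",p=p,d=d)
    R=cv2.Rodrigues(np.array(i["rvec"],float))[0];print(-R.T@np.array(i["tvec"]).ravel(),R[2])
E
```

```text
pics
{'time': 0.0, 'qpos': array([-1.46300133e+00,  2.87223996e-01,  1.57814737e+00,  3.27032472e-05,
        1.27857786e+00, -1.49989252e-01]), 'dq': array([ 0.0004853 , -0.00117624, -0.00073988,  0.0001251 ,  0.00101851,
        0.0015875 ]), 'joint_efforts': array([ 1.98517246e-04, -4.05986774e+01, -2.92625785e+01, -2.12370414e-04,
        5.83017463e-03,  4.78247543e-06]), 'eef_pos': array([ 0.1720612 , -0.65208296,  0.24692426]), 'tcp_rot': array([ 9.91704823e-01,  1.28530758e-01,  4.05060372e-05, -1.17769570e-03]), 'contact_force': array([ 0.30716659, -0.73042686, -0.33109451]), 'wrist_torque': array([-0.01965851,  0.0026302 , -0.00308267]), 'opening': 0.9998678977034176}
side {'fx': 437.2725612169624, 'fy': 437.2725612169624, 'cx': 258.36951513263745, 'cy': 186.21366892066288, 'rvec': array([ 2.27831991, -0.11425933,  0.03096239]), 'tvec': array([-0.46199803,  0.00848445,  1.03500377])}
[ 0.39808811 -0.8197183   0.67404357] [ 0.06035577  0.75582841 -0.65198205]
top {'fx': 378.26860972125223, 'fy': 378.26860972125223, 'cx': 256.7250258630365, 'cy': 190.28698922429695, 'rvec': array([ 2.20514427, -2.21357798,  0.09996973]), 'tvec': array([-0.16006752,  0.45289712,  0.94703335])}
[ 0.39831154 -0.12871699  0.97590442] [ 0.05607342 -0.03436656 -0.99783501]
```

View pics/side0.png

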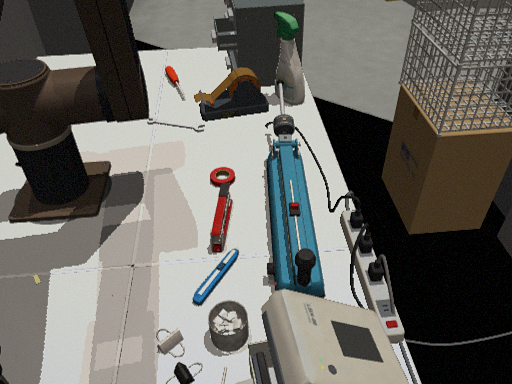

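View pics/top0.png

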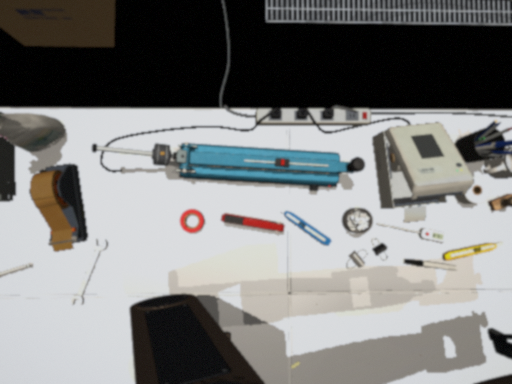

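The side view shows the knob at about (305,258), the weight at about (284,125) and the bottle near the rod end at about (285,80). In the top view the knob is at (357,164), the weight at (162,153) and the rod cap at (95,148). Next I'll measure these points.

```bash
cat > h.py <<'E'
import cv2,numpy as np
from plant import ctrl
def cam(n):
    i=ctrl.camera_info(n);R=cv2.Rodrigues(np.array(i["rvec"],float))[0];t=np.array(i["tvec"],float).ravel()
    K=np.array([[i["fx"],0,i["cx"]],[0,i["fy"],i["cy"]],[0,0,1]]);return K,R,t
def pt(n,u,v,z):
    K,R,t=cam(n);c=-R.T@t;r=R.T@np.linalg.solve(K,[u,v,1]);return c+r*(z-c[2])/r[2]
def tri(a,b):
    P=[]
    for n in("side","top"):
        K,R,t=cam(n);P.append(K@np.c_[R,t])
    X=cv2.triangulatePoints(P[0],P[1],np.array(a,float).reshape(2,1),np.array(b,float).reshape(2,1)).ravel();return X[:3]/X[3]
def proj(n,X):
    K,R,t=cam(n);p=K@(R@np.array(X)+t);return p[:2]/p[2]
def cloud(n,d):
    K,R,t=cam(n);v,u=np.mgrid[:d.shape[0],:d.shape[1]]
    c=np.stack([(u-K[0,2])/K[0,0]*d,(v-K[1,2])/K[1,1]*d,d],-1);return (c-t)@R
def snap(tag,boxes={}):
    for n in("side","top"):
        p,d=ctrl.read_camera(n);np.savez(f"pics/{n}{tag}.npz",p=p,d=d)
        cv2.imwrite(f"pics/{n}{tag}.png",p[:,:,::-1])
        if n in boxes:
            a,b,c,e=boxes[n];im=p[b:e,a:c,::-1];k=min(800/im.shape[1],600/im.shape[0]);cv2.imwrite(f"pics/{n}{tag}c.png",cv2.resize(im,None,fx=k,fy=k,interpolation=cv2.INTER_CUBIC))
E
python3 - <<'E'
from h import *
np.set_printoptions(precision=4,suppress=True)
print("knob",tri((305,258),(357,164)),pt("top",357,164,.15),pt("side",305,258,.15))
print("weight",tri((284,125),(162,153)),pt("top",162,153,.11))
print("cap",pt("top",95,148,.145))
for n,b in(("side",(240,0,340,310)),("top",(80,120,380,200))):
    z=np.load(f"pics/{n}0.npz");a,bb,c,e=b;im=z["p"][bb:e,a:c,::-1];k=min(800/im.shape[1],600/im.shape[0])
    cv2.imwrite(f"pics/{n}0c.png",cv2.resize(im,None,fx=k,fy=k,interpolation=cv2.INTER_CUBIC))
C=cloud("top",np.load("pics/top0.npz")["d"])
for u,v in((357,164),(162,153),(120,150),(95,148),(40,132),(250,163),(282,162),(180,158),(430,150),(290,222),(60,205)):print(u,v,C[v,u])
C=cloud("side",np.load("pics/side0.npz")["d"])
for u,v in((305,258),(284,125),(282,100),(289,25),(295,80)):print(u,v,C[v,u])
E
```

```text
knob [ 0.5037 -0.3824  0.1419] [ 0.5025 -0.3799  0.15  ] [ 0.5022 -0.389   0.15  ]
weight [0.5334 0.0595 0.1026] [0.533  0.0578 0.11  ]
cap [0.5385 0.1955 0.145 ]
357 164 [ 0.5019 -0.3787  0.154 ]
162 153 [0.5303 0.0541 0.1272]
120 150 [0.5366 0.1464 0.1299]
95 148 [0.5369 0.1918 0.1544]
40 132 [0.5859 0.3457 0.086 ]
250 163 [ 0.5129 -0.1437  0.0873]
282 162 [ 0.5127 -0.2176  0.1063]
180 158 [0.523  0.0186 0.0995]
430 150 [ 0.5312 -0.537   0.1665]
290 222 [ 0.3708 -0.2483 -0.0034]
60 205 [0.4154 0.2912 0.0955]
305 258 [ 0.5014 -0.3926  0.1544]
284 125 [0.5296 0.0387 0.116 ]
282 100 [0.5372 0.1317 0.129 ]
289 25 [0.5865 0.3682 0.225 ]
295 80 [0.6037 0.3345 0.076 ]
```

View pics/side0c.png

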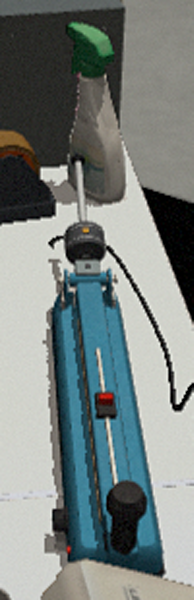

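View pics/top0c.png

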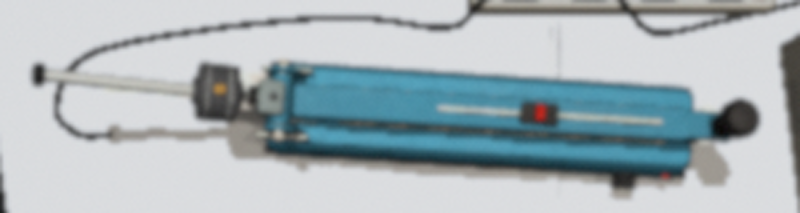

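The measured geometry fits the given sizes: knob to cap is 0.579 m measured level, against 0.583 expected. Next I'll refine the points with masks, check the printer height beside the knob, and check the force noise.

Run:
```python
from h import *
np.set_printoptions(precision=4,suppress=True)
def dark(n,box,th):
    p=np.load(f"pics/{n}0.npz")["p"];a,b,c,e=box
    m=(p[b:e,a:c].max(2)<th).astype(np.uint8);k,l,s,ce=cv2.connectedComponentsWithStats(m)
    i=1+np.argmax(s[1:,4]);print(n,s[i]+[a,b,0,0,0],ce[i]+[a,b]);return ce[i]+[a,b],s[i]
for th in(60,80):
    kt,_=dark("top",(344,150,372,178),th);ks,_=dark("side",(290,245,322,285),th)
    print("knob top ray",pt("top",*kt,.1435),"side",pt("side",*ks,.1435))
    wt,_=dark("top",(150,140,174,166),th);print("weight",pt("top",*wt,.105))
    ct,_=dark("top",(88,140,102,156),th);print("cap",pt("top",*ct,.145))
C=cloud("top",np.load("pics/top0.npz")["d"])
M=(C[...,2]>.12)&(C[...,1]<-.40)&(C[...,0]>.3)&(C[...,0]<.75);print("right hi",C[M].min(0),C[M].max(0))
for y in(-.41,-.42,-.43,-.44,-.45,-.48):
    M=(abs(C[...,1]-y)<.005)&(C[...,0]>.42)&(C[...,0]<.6);print(y,np.percentile(C[M][:,2],[50,95,100]))
M=(C[...,2]>.05)&(C[...,0]<.46)&(C[...,0]>.33)&(C[...,1]<.1)&(C[...,1]>-.42);print("front hi",M.sum(), C[M].max(0) if M.any() else 0)
F=[]
for i in range(8):
    s=ctrl.get_state();F.append(np.r_[s["contact_force"],s["wrist_torque"]]);ctrl.read_camera("top")
print(np.array(F))
```

```text
top [347 159  16  12 110] [353.8636 165.3636]
side [291 249  25  36 595] [303.3748 266.3916]
knob top ray [ 0.5002 -0.3747  0.1435] side [ 0.4982 -0.3997  0.1435]
top [158 161   6   3  15] [160.6667 162.0667]
weight [0.5128 0.0618 0.105 ]
top [ 94 145   2   6  10] [ 94.4 147.5]
cap [0.5396 0.1968 0.145 ]
top [347 158  17  14 169] [354.9467 165.    ]
side [290 245  26  40 677] [302.387  266.3427]
knob top ray [ 0.501  -0.3772  0.1435] side [ 0.4967 -0.3995  0.1435]
top [153 149  19  16 119] [161.1933 158.9664]
weight [0.52   0.0606 0.105 ]
top [ 93 145   3   6  16] [ 94.125 147.5  ]
cap [0.5396 0.1974 0.145 ]
right hi [ 0.4234 -0.7513  0.12  ] [ 0.6007 -0.4648  0.2129]
-0.41 [-0.0023  0.0007  0.002 ]
-0.42 [-0.0022  0.0006  0.0036]
-0.43 [-0.0024  0.0004  0.0023]
-0.44 [-0.0024  0.0007  0.0025]
-0.45 [-0.0022  0.0004  0.0018]
-0.48 [0.1312 0.2017 0.2105]
front hi 45771 [ 0.4058 -0.0733  0.9759]
[[ 0.132   0.0536  0.1761 -0.0158 -0.0376  0.0023]
 [-1.0643  0.3517  0.1207  0.008  -0.0206 -0.0211]
 [-0.0943 -0.0699 -0.6992 -0.0148 -0.0244 -0.0039]
 [-0.6852  1.6625  1.197  -0.0409  0.0061 -0.0474]
 [ 0.2392 -0.2374 -0.5257 -0.0209 -0.0516 -0.0344]
 [-0.5326 -1.1769  0.9008  0.0352  0.0498  0.0437]
 [-0.687   0.0704 -0.1678  0.0015  0.004   0.0494]
 [-0.3822 -0.8626  0.4956  0.0117  0.0142 -0.0042]]
```

Force noise is about 0.65 N per reading, so I need averages. I'll write a delta helper and go above the knob.

```bash
cat >> h.py <<'E'
from scipy.spatial.transform import Rotation as Ro
np.set_printoptions(precision=4,suppress=True)
HX=np.array([.5275,.008,.086]); A=np.array([.065,.998,0.]);A/=np.linalg.norm(A); H=np.array([A[1],-A[0],0])
def ori(t):  # tool y along hinge axis, tool z down, co-rotated with arm angle t (free end lifts)
    R0=np.c_[A,H,[0,0,-1.]]; return Ro.from_rotvec(-H*t)*Ro.from_matrix(R0)
def arc(t,dr=0,dz=-.0025):  # knob centre at arm angle t
    v=-A*.392+np.array([0,0,.0575+dz]); return HX+Ro.from_rotvec(-H*t).apply(v)
def delta(p,R):
    s=ctrl.get_state();R0=Ro.from_quat(s["tcp_rot"]);return R0.inv().apply(np.array(p)-s["eef_pos"]),(R0.inv()*R).as_rotvec()
def force(n=20):
    F=[];q=[]
    for i in range(n):
        ctrl.read_camera("top");s=ctrl.get_state();F.append(np.r_[s["contact_force"],s["wrist_torque"]]);q.append(s["joint_efforts"])
    F=np.array(F);q=np.array(q);return F.mean(0),F.std(0),q.mean(0),q.std(0),s
E
python3 - <<'E'
from h import *
print(arc(0),arc(.1),arc(.3),arc(.6),H)
p=arc(0).copy();p[2]=.26
print(delta(p,ori(0)))
F=force(6);print(F[:4])
E
```

```text
[ 0.502  -0.3832  0.141 ] [ 0.5025 -0.3757  0.1799] [ 0.5042 -0.3495  0.2544] [ 0.5085 -0.2839  0.3527] [ 0.9979 -0.065   0.    ]
(array([ 0.3877, -0.1765, -0.0117]), array([-0.0001, -0.    , -1.2479]))
(array([ 0.1028,  0.0961, -0.0621,  0.0017, -0.0016, -0.0117]), array([0.4175, 0.3824, 0.6989, 0.0181, 0.0409, 0.0365]), array([  0.0001, -40.5766, -29.2815,  -0.0001,   0.0006,  -0.    ]), array([0.001 , 0.0122, 0.0093, 0.    , 0.0001, 0.    ]))
```

Emit:
{"method": "carry_out", "body": {
  "commands": [
    {"delta_pos": [0.388, -0.177, -0.012], "delta_rot": [0, 0, -1.248], "claw": 75},
    {"delta_pos": [0.388, -0.177, -0.012], "delta_rot": [0, 0, -1.248], "claw": 75},
    {"delta_pos": [0.388, -0.177, -0.012], "delta_rot": [0, 0, -1.248], "claw": 75},
    {"delta_pos": [0.388, -0.177, -0.012], "delta_rot": [0, 0, -1.248], "claw": 75},
    {"delta_pos": [0.388, -0.177, -0.012], "delta_rot": [0, 0, -1.248], "claw": 75},
    {"delta_pos": [0.388, -0.177, -0.012], "delta_rot": [0, 0, -1.248], "claw": 75},
    {"delta_pos": [0.388, -0.177, -0.012], "delta_rot": [0, 0, -1.248], "claw": 75},
    {"delta_pos": [0.388, -0.177, -0.012], "delta_rot": [0, 0, -1.248], "claw": 75}
  ]
}}

```text
time: 1.47
eef_pos: [0.4313, -0.4401, 0.2581]
tcp_rot: [0.807, 0.591, -0.0, 0.0]
contact_force: [1.2, -0.9, 0.0]
opening: 0.75
```

Run:
```python
from h import *
p=arc(0).copy();p[2]=.26
s=ctrl.get_state();print(s["time"],s["eef_pos"],s["qpos"]);print(delta(p,ori(0)))
```

```text
1.4667 [ 0.4313 -0.4401  0.2581] [-0.96    0.1509  1.7181 -0.      1.272  -0.6531]
(array([ 0.0757,  0.0502, -0.0019]), array([ 0.0005,  0.0005, -0.2419]))
```

Emit:
{"method": "carry_out", "body": {
  "commands": [
    {"delta_pos": [0.076, 0.05, -0.002], "delta_rot": [0, 0, -0.242], "claw": 75},
    {"delta_pos": [0.076, 0.05, -0.002], "delta_rot": [0, 0, -0.242], "claw": 75},
    {"delta_pos": [0.076, 0.05, -0.002], "delta_rot": [0, 0, -0.242], "claw": 75},
    {"delta_pos": [0.076, 0.05, -0.002], "delta_rot": [0, 0, -0.242], "claw": 75},
    {"delta_pos": [0.076, 0.05, -0.002], "delta_rot": [0, 0, -0.242], "claw": 75}
  ]
}}

```text
time: 1.88
eef_pos: [0.5019, -0.3827, 0.26]
tcp_rot: [0.73, 0.684, -0.0, 0.0]
contact_force: [-1.2, 0.3, -0.7]
opening: 0.748
```

Run:
```python
from h import *
p=arc(0)
print(delta(p,ori(0)))
snap("1",{"top":(300,120,420,210),"side":(240,180,360,330)})
F=force(10);print(F[:4],F[4]["time"],F[4]["qpos"])
```

```text
(array([-0.0003,  0.0001,  0.119 ]), array([-0.0002,  0.0011,  0.0004]))
(array([ 0.0882, -0.0239,  0.4111, -0.0056,  0.0113,  0.023 ]), array([0.4487, 0.4703, 0.3293, 0.0318, 0.0234, 0.0306]), array([  0.0816, -36.5681, -29.3092,   0.0015,  -0.0004,   0.0003]), array([0.2057, 0.013 , 0.0096, 0.0061, 0.0009, 0.0002])) 2.4833 [-0.8125  0.1823  1.6787 -0.0001  1.2799 -0.747 ]
```

View pics/side1c.png

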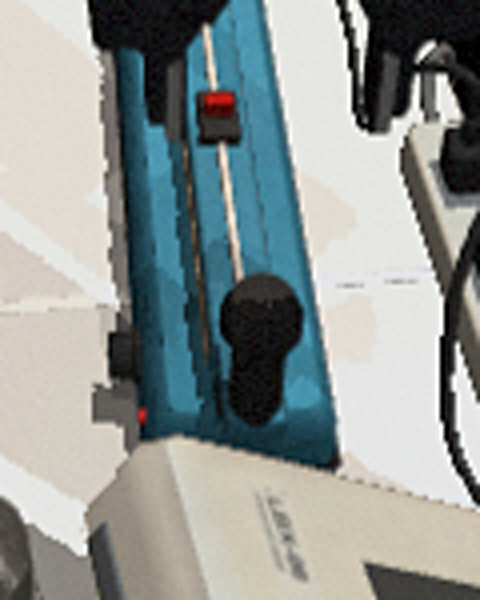

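The knob head is at side (305.5,258), which agrees with x≈0.502, y≈−0.383. I'll descend around the head and close gently.

Emit:
{"method": "carry_out", "body": {
  "commands": [
    {"delta_pos": [0, 0, 0.04], "delta_rot": [0, 0, 0], "claw": 75},
    {"delta_pos": [0, 0, 0.07], "delta_rot": [0, 0, 0], "claw": 75},
    {"delta_pos": [0, 0, 0.1], "delta_rot": [0, 0, 0], "claw": 75},
    {"delta_pos": [0, 0, 0.119], "delta_rot": [0, 0, 0], "claw": 75},
    {"delta_pos": [0, 0, 0.119], "delta_rot": [0, 0, 0], "claw": 75},
    {"delta_pos": [0, 0, 0.119], "delta_rot": [0, 0, 0], "claw": 75}
  ]
}}

```text
time: 2.98
eef_pos: [0.5014, -0.3826, 0.14]
tcp_rot: [0.73, 0.684, -0.0, -0.001]
contact_force: [0.0, -0.2, 0.1]
opening: 0.751
```

Run:
```python
from h import *
print(delta(arc(0),ori(0)))
F=force(8);print(F[:4],F[4]["time"],F[4]["qpos"])
snap("2",{"top":(300,120,420,210),"side":(240,180,360,330)})
```

```text
(array([-0.0006,  0.0007, -0.001 ]), array([-0.0016, -0.0013, -0.0003]))
(array([ 0.1767,  0.0664,  0.2873,  0.003 , -0.0002, -0.0065]), array([0.5127, 0.5531, 0.5033, 0.0198, 0.0321, 0.0233]), array([ -0.001 , -37.7446, -26.2592,  -0.0007,   0.0048,   0.    ]), array([0.0072, 0.6044, 0.5457, 0.0002, 0.0162, 0.    ])) 3.3833 [-0.8124  0.295   1.7695 -0.0001  1.0743 -0.747 ]
```

View pics/side2c.png

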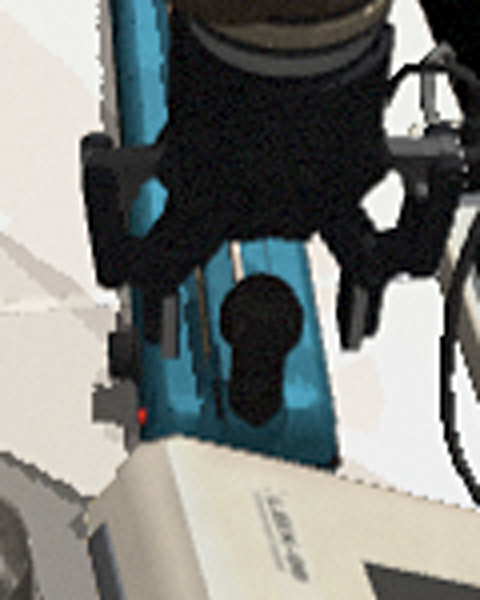

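The pads straddle the head evenly, at crop columns 178 and 345 with the knob at 262. Closing at 20 N.

Emit:
{"method": "carry_out", "body": {
  "commands": [
    {"delta_pos": [0, 0, 0], "delta_rot": [0, 0, 0], "claw": 20},
    {"delta_pos": [0, 0, 0], "delta_rot": [0, 0, 0], "claw": 20},
    {"delta_pos": [0, 0, 0], "delta_rot": [0, 0, 0], "claw": 20},
    {"delta_pos": [0, 0, 0], "delta_rot": [0, 0, 0], "claw": 20},
    {"delta_pos": [0, 0, 0], "delta_rot": [0, 0, 0], "claw": 20},
    {"delta_pos": [0, 0, 0], "delta_rot": [0, 0, 0], "claw": 20}
  ],
  "force": 20
}}

```text
time: 3.98
eef_pos: [0.503, -0.3834, 0.1422]
tcp_rot: [0.73, 0.684, 0.001, 0.002]
contact_force: [5.1, -0.3, 0.2]
opening: 0.364
```

```bash
cat >> h.py <<'E'
def plan(t0,ts):
    # deltas for a path of arm angles ts relative to the present pose taken as angle t0 on the arc
    s=ctrl.get_state();R0=Ro.from_quat(s["tcp_rot"]);p=s["eef_pos"]
    for t in ts:
        Q=Ro.from_rotvec(-H*(t-t0));print(t,np.round(R0.inv().apply(HX+Q.apply(p-HX)-p),4),np.round((R0.inv()*Q*R0).as_rotvec(),3))
def ang(off=0):
    s=ctrl.get_state();v=s["eef_pos"]-HX;return np.arctan2(v[2],-v@A)-np.arctan2(.055,.392),-H@v
E
python3 - <<'E'
from h import *
F=force(8);print(F[:4],F[4]["time"],F[4]["opening"],F[4]["eef_pos"],ang())
plan(0,[.025,.05,.075,.1,.15,.2])
E
```

```text
(array([ 5.3318,  0.1956,  0.2463,  0.0483, -0.9136, -0.0042]), array([0.624 , 0.3794, 0.4406, 0.0297, 0.0295, 0.0226]), array([ -2.1739, -37.9909, -24.8067,  -0.8698,   0.8739,   0.0001]), array([0.0028, 0.0021, 0.0008, 0.001 , 0.0006, 0.0003])) 4.3833 0.3706346856028969 [ 0.503  -0.3834  0.1422] (np.float64(0.0029233819612158596), np.float64(-0.0009647374935646446))
0.025 [ 0.0015  0.     -0.0098] [-0.    -0.025 -0.   ]
0.05 [ 0.0033  0.0001 -0.0195] [-0.   -0.05 -0.  ]
0.075 [ 0.0053  0.0001 -0.0292] [-0.    -0.075 -0.   ]
0.1 [ 0.0075  0.0001 -0.0389] [-0.  -0.1 -0. ]
0.15 [ 0.0127  0.0002 -0.058 ] [-0.    -0.15  -0.001]
0.2 [ 0.0188  0.0003 -0.0768] [-0.    -0.2   -0.001]
```

Emit:
{"method": "carry_out", "body": {
  "commands": [
    {"delta_pos": [0.0015, 0, -0.01], "delta_rot": [0, -0.025, 0], "claw": 20},
    {"delta_pos": [0.0033, 0, -0.0195], "delta_rot": [0, -0.05, 0], "claw": 20},
    {"delta_pos": [0.0053, 0, -0.029], "delta_rot": [0, -0.075, 0], "claw": 20},
    {"delta_pos": [0.0075, 0, -0.039], "delta_rot": [0, -0.1, 0], "claw": 20},
    {"delta_pos": [0.01, 0, -0.0485], "delta_rot": [0, -0.125, 0], "claw": 20},
    {"delta_pos": [0.0127, 0, -0.058], "delta_rot": [0, -0.15, 0], "claw": 20},
    {"delta_pos": [0.0127, 0, -0.058], "delta_rot": [0, -0.15, 0], "claw": 20},
    {"delta_pos": [0.0127, 0, -0.058], "delta_rot": [0, -0.15, 0], "claw": 20}
  ]
}}

```text
time: 5.05
eef_pos: [0.5038, -0.3704, 0.2012]
tcp_rot: [0.728, 0.682, -0.054, 0.054]
contact_force: [4.1, -0.6, -0.9]
opening: 0.367
```

```bash
cat >> h.py <<'E'
def feel(n=15):
    F,sd,q,qs,s=force(n);R=Ro.from_quat(s["tcp_rot"]);ps=s["eef_pos"]-.17*R.as_matrix()[:,2]
    T=(np.cross(ps-HX,F[:3])+F[3:])@H   # moment on the tool about +h; arm pulling down on tool -> positive?
    # arm lifts by -h rotation; arm heavy => force on tool downward
    v=s["eef_pos"]-HX;v=v-(v@H)*H;tang=np.cross(-H,v)/np.linalg.norm(v)
    print("t",s["time"],"ang",ang(),"F",F,"tang",F[:3]@tang,"Tdown",T,"eff",q,"open",s["opening"],"q",s["qpos"]);return F,q
E
python3 - <<'E'
from h import *
feel(15)
plan(.15,[.2,.225,.25])
snap("3",{"side":(240,80,360,330)})
E
```

```text
t 5.8 ang (np.float64(0.15133799930951838), np.float64(-0.0009380168208745703)) F [ 5.2767 -0.599  -0.7685 -0.0153 -0.8444  0.1517] tang -0.8092738673698314 Tdown 0.3833878584598014 eff [ -1.5445 -35.8348 -26.6004  -0.8419   0.8211   0.0215] open 0.3670445604063156 q [-0.7539  0.1839  1.7959 -0.1305  1.0655 -0.6298]
0.2 [ 0.0032  0.0001 -0.0195] [-0.   -0.05 -0.  ]
0.225 [ 0.0052  0.0001 -0.0292] [-0.    -0.075 -0.   ]
0.25 [ 0.0075  0.0001 -0.0389] [-0.  -0.1 -0. ]
```

View pics/side3c.png

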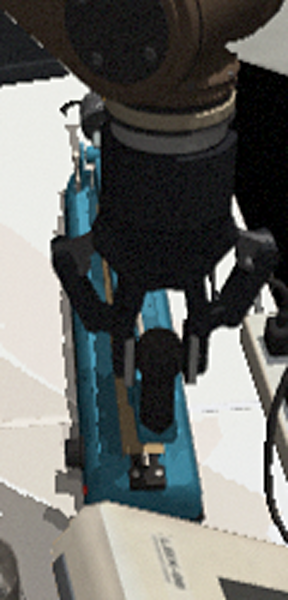

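The arm has lifted with the knob: the bed shows at side crop (150,470). Next I'll go a bit higher, then come back down to the same angle, so the friction shows up as the difference.

Emit:
{"method": "carry_out", "body": {
  "commands": [
    {"delta_pos": [0.0015, 0, -0.01], "delta_rot": [0, -0.025, 0], "claw": 20},
    {"delta_pos": [0.0033, 0, -0.0195], "delta_rot": [0, -0.05, 0], "claw": 20},
    {"delta_pos": [0.0052, 0, -0.029], "delta_rot": [0, -0.075, 0], "claw": 20},
    {"delta_pos": [0.0075, 0, -0.039], "delta_rot": [0, -0.1, 0], "claw": 20},
    {"delta_pos": [0.0052, 0, -0.029], "delta_rot": [0, -0.075, 0], "claw": 20},
    {"delta_pos": [0.0033, 0, -0.0195], "delta_rot": [0, -0.05, 0], "claw": 20},
    {"delta_pos": [0.0015, 0, -0.01], "delta_rot": [0, -0.025, 0], "claw": 20},
    {"delta_pos": [0, 0, 0], "delta_rot": [0, 0, 0], "claw": 20}
  ]
}}

```text
time: 6.57
eef_pos: [0.5037, -0.3715, 0.1974]
tcp_rot: [0.729, 0.681, -0.052, 0.052]
contact_force: [5.5, -0.6, -1.0]
opening: 0.37
```

Run:
```python
from h import *
feel(15)
plan(.15,[.125,.1,.075,.05,.025,0])
```

```text
t 7.3167 ang (np.float64(0.1457610087690999), np.float64(-0.0009492181087996666)) F [ 5.6698 -0.6779 -1.4586  0.0136 -0.9495  0.189 ] tang -1.4862937657733053 Tdown 0.6792361550723796 eff [ -1.8209 -36.3143 -26.6982  -0.9107   0.9462   0.0441] open 0.3662850805748326 q [-0.7555  0.1874  1.7959 -0.128   1.0636 -0.6312]
0.125 [-0.0012 -0.      0.0098] [0.    0.025 0.   ]
0.1 [-0.0022 -0.0001  0.0197] [0.   0.05 0.  ]
0.075 [-0.0029 -0.0001  0.0296] [0.    0.075 0.   ]
0.05 [-0.0034 -0.0002  0.0395] [0.  0.1 0. ]
0.025 [-0.0037 -0.0002  0.0494] [0.    0.125 0.001]
0 [-0.0037 -0.0002  0.0593] [0.    0.15  0.001]
```

Emit:
{"method": "carry_out", "body": {
  "commands": [
    {"delta_pos": [-0.001, 0, 0.007], "delta_rot": [0, 0.018, 0], "claw": 20},
    {"delta_pos": [-0.0018, 0, 0.014], "delta_rot": [0, 0.036, 0], "claw": 20}
  ]
}}

```text
time: 7.48
eef_pos: [0.5035, -0.3757, 0.1818]
tcp_rot: [0.73, 0.682, -0.038, 0.039]
contact_force: [5.3, 0.7, -1.5]
opening: 0.368
```

Emit:
{"method": "carry_out", "body": {
  "commands": [
    {"delta_pos": [-0.001, 0, 0.007], "delta_rot": [0, 0.018, 0], "claw": 20}
  ]
}}

```text
time: 7.57
eef_pos: [0.5033, -0.3778, 0.1731]
tcp_rot: [0.73, 0.682, -0.03, 0.032]
contact_force: [5.8, 0.6, -0.9]
opening: 0.364
```

Emit:
{"method": "carry_out", "body": {
  "commands": [
    {"delta_pos": [-0.001, 0, 0.007], "delta_rot": [0, 0.018, 0], "claw": 20}
  ]
}}

```text
time: 7.65
eef_pos: [0.5032, -0.3796, 0.1642]
tcp_rot: [0.731, 0.682, -0.022, 0.024]
contact_force: [6.0, 0.6, -1.2]
opening: 0.363
```

Emit:
{"method": "carry_out", "body": {
  "commands": [
    {"delta_pos": [-0.0008, 0, 0.007], "delta_rot": [0, 0.018, 0], "claw": 20}
  ]
}}

```text
time: 7.73
eef_pos: [0.5031, -0.3813, 0.1553]
tcp_rot: [0.731, 0.682, -0.014, 0.017]
contact_force: [5.3, 0.2, -0.6]
opening: 0.369
```

Emit:
{"method": "carry_out", "body": {
  "commands": [
    {"delta_pos": [-0.0006, 0, 0.007], "delta_rot": [0, 0.018, 0], "claw": 20}
  ]
}}

```text
time: 7.82
eef_pos: [0.503, -0.3828, 0.1464]
tcp_rot: [0.732, 0.682, -0.006, 0.01]
contact_force: [4.8, -0.2, -0.9]
opening: 0.368
```

Run:
```python
from h import *
F,q=feel(12)
s=ctrl.get_state();print(s["eef_pos"])
print(delta(arc(0,0,-.0015),ori(0)))
```

```text
t 8.4167 ang (np.float64(0.01441924565006597), np.float64(-0.0009830385805347308)) F [ 5.9498 -0.3642 -1.6861 -0.076  -0.9471  0.1562] tang -1.6626670826585284 Tdown 0.6336049483653144 eff [ -2.0776 -38.6114 -25.3019  -0.7652   1.0343   0.119 ] open 0.3687673777101072 q [-0.8056  0.2833  1.7757 -0.0157  1.0624 -0.7273]
[ 0.503  -0.3827  0.1467]
(array([-0.0004, -0.001 ,  0.0047]), array([ 0.0058,  0.0238, -0.0057]))
```

Allowing for the direction in which each hold relaxed, the readings agree on T0 ≈ 0.51 N·m of downward pull. I'll set the arm down on the bed and release.

Emit:
{"method": "carry_out", "body": {
  "commands": [
    {"delta_pos": [0, 0, 0.002], "delta_rot": [0, 0.008, 0], "claw": 20},
    {"delta_pos": [0, 0, 0.004], "delta_rot": [0, 0.016, 0], "claw": 20},
    {"delta_pos": [0, 0, 0.0055], "delta_rot": [0, 0.022, 0], "claw": 20},
    {"delta_pos": [0, 0, 0.006], "delta_rot": [0, 0.022, 0], "claw": 20},
    {"delta_pos": [0, 0, 0.006], "delta_rot": [0, 0.022, 0], "claw": 20}
  ]
}}

```text
time: 8.83
eef_pos: [0.503, -0.3834, 0.1421]
tcp_rot: [0.732, 0.682, 0.002, 0.002]
contact_force: [1.0, 2.8, 8.2]
opening: 0.367
```

Run:
```python
from h import *
feel(3)
```

```text
t 8.9833 ang (np.float64(0.002569637320380236), np.float64(-0.0010155258426876941)) F [ 1.7828  2.7884  7.8475  0.4154 -0.2402  0.1606] tang 8.178615386937532 Tdown -3.3026224296986646 eff [ -2.0498 -33.3542 -23.2376  -0.5388  -0.2293   0.1252] open 0.3690463337848497 q [-0.8129  0.2957  1.7694  0.0041  1.0723 -0.7439]
```

Emit:
{"method": "carry_out", "body": {
  "commands": [
    {"delta_pos": [0, 0, -0.001], "delta_rot": [0, 0, 0], "claw": 75},
    {"delta_pos": [0, 0, -0.001], "delta_rot": [0, 0, 0], "claw": 75},
    {"delta_pos": [0, 0, -0.001], "delta_rot": [0, 0, 0], "claw": 75},
    {"delta_pos": [0, 0, -0.001], "delta_rot": [0, 0, 0], "claw": 75},
    {"delta_pos": [0, 0, -0.03], "delta_rot": [0, 0, 0], "claw": 90},
    {"delta_pos": [0, 0, -0.07], "delta_rot": [0, 0, 0], "claw": 95},
    {"delta_pos": [0, 0, -0.11], "delta_rot": [0, 0, 0], "claw": 95},
    {"delta_pos": [0, 0, -0.11], "delta_rot": [0, 0, 0], "claw": 95}
  ]
}}

```text
time: 9.65
eef_pos: [0.5049, -0.3863, 0.2622]
tcp_rot: [0.732, 0.682, 0.002, 0.01]
contact_force: [1.2, -0.6, 2.7]
opening: 0.949
```

```bash
cat >> h.py <<'E'
RD=A*np.cos(.3)+np.array([0,0,np.sin(.3)])
E
python3 - <<'E'
from h import *
s=ctrl.get_state();print(s["eef_pos"],s["time"],s["opening"])
w=HX+.057*RD;print(w)
p=w.copy();p[2]=.22
print(delta(p,ori(0)))
E
```

```text
[ 0.5049 -0.3863  0.2622] 9.65 0.9487407150305157
[0.531  0.0623 0.1028]
(array([ 0.4498, -0.0064,  0.0373]), array([ 0.0167,  0.0108, -0.0059]))
```

Emit:
{"method": "carry_out", "body": {
  "commands": [
    {"delta_pos": [0.45, -0.0065, 0.01], "delta_rot": [0.017, 0.011, -0.006], "claw": 95},
    {"delta_pos": [0.45, -0.0065, 0.01], "delta_rot": [0.017, 0.011, -0.006], "claw": 95},
    {"delta_pos": [0.45, -0.0065, 0.01], "delta_rot": [0.017, 0.011, -0.006], "claw": 95},
    {"delta_pos": [0.45, -0.0065, 0.01], "delta_rot": [0.017, 0.011, -0.006], "claw": 95},
    {"delta_pos": [0.45, -0.0065, 0.01], "delta_rot": [0.017, 0.011, -0.006], "claw": 95},
    {"delta_pos": [0.45, -0.0065, 0.01], "delta_rot": [0.017, 0.011, -0.006], "claw": 95},
    {"delta_pos": [0.45, -0.0065, 0.01], "delta_rot": [0.017, 0.011, -0.006], "claw": 95},
    {"delta_pos": [0.45, -0.0065, 0.01], "delta_rot": [0.017, 0.011, -0.006], "claw": 95}
  ]
}}

```text
time: 10.32
eef_pos: [0.5227, -0.0489, 0.2478]
tcp_rot: [0.73, 0.684, -0.0, -0.001]
contact_force: [1.3, 1.2, 0.2]
opening: 0.951
```

Run:
```python
from h import *
p=HX+.057*RD;p[2]=.22
print(delta(p,ori(0)),ctrl.get_state()["eef_pos"])
```

```text
(array([0.1115, 0.0011, 0.0279]), array([-0.0015, -0.0003, -0.0004])) [ 0.5227 -0.0489  0.2478]
```

Emit:
{"method": "carry_out", "body": {
  "commands": [
    {"delta_pos": [0.1115, 0.001, 0], "delta_rot": [0, 0, 0], "claw": 95},
    {"delta_pos": [0.1115, 0.001, 0.01], "delta_rot": [0, 0, 0], "claw": 95},
    {"delta_pos": [0.1115, 0.001, 0.02], "delta_rot": [0, 0, 0], "claw": 95},
    {"delta_pos": [0.1115, 0.001, 0.028], "delta_rot": [0, 0, 0], "claw": 95},
    {"delta_pos": [0.1115, 0.001, 0.028], "delta_rot": [0, 0, 0], "claw": 95},
    {"delta_pos": [0.1115, 0.001, 0.028], "delta_rot": [0, 0, 0], "claw": 95}
  ]
}}

```text
time: 10.82
eef_pos: [0.5304, 0.0619, 0.2189]
tcp_rot: [0.73, 0.684, -0.001, -0.001]
contact_force: [-0.4, -0.3, -0.6]
opening: 0.951
```

Run:
```python
from h import *
p=HX+.057*RD;p[2]=.097
print(delta(p,ori(0)),ctrl.get_state()["eef_pos"])
snap("4",{"side":(220,60,340,160)})
```

```text
(array([0.0005, 0.0011, 0.1219]), array([-0.0037,  0.0004, -0.0001])) [0.5304 0.0619 0.2189]
```

View pics/side4c.png

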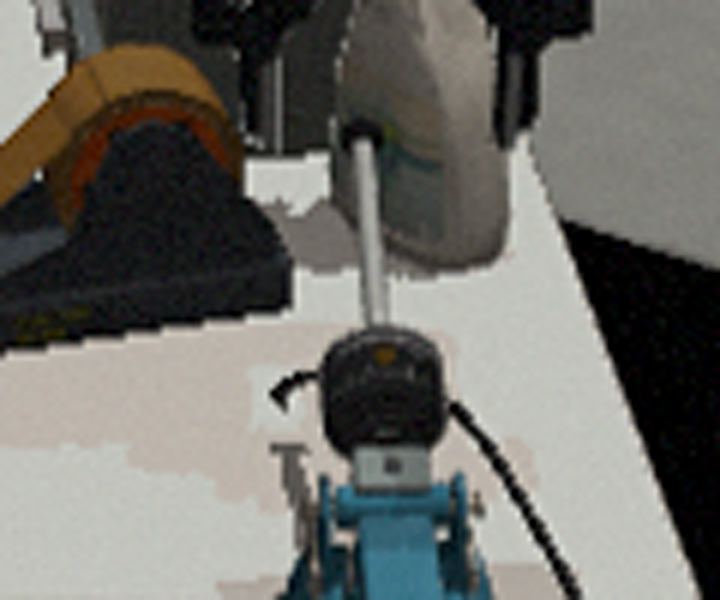

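View pics/top4.png

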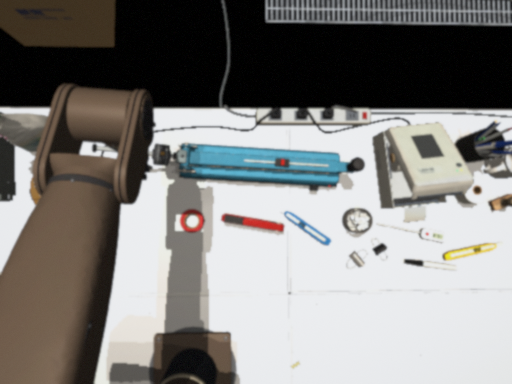

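The weight is at side (283.7,124), with the rod and cap clear behind it. Checking the alignment, then descending.

Run:
```python
from h import *
print(pt("side",283.7,124.2,.1028),proj("side",HX+.057*RD),proj("top",HX+.057*RD),proj("side",HX+.2*RD))
z=np.load("pics/side4.npz");C=cloud("side",z["d"]);M=(C[...,2]>.10)&(C[...,2]<.14)&(C[...,1]>.025)&(C[...,1]<.09)&(C[...,0]>.49)&(C[...,0]<.57)
X=C[M];print(M.sum(),X.min(0),X.max(0),X.mean(0))
```

```text
[0.5325 0.0626 0.1028] [283.1265 124.2816] [160.691 154.326] [279.7039  81.3507]
308 [0.5066 0.0285 0.1   ] [0.5555 0.0895 0.1282] [0.5294 0.0489 0.1149]
```

Emit:
{"method": "carry_out", "body": {
  "commands": [
    {"delta_pos": [0.001, 0.0005, 0.03], "delta_rot": [-0.004, 0, 0], "claw": 95},
    {"delta_pos": [0.001, 0.0005, 0.055], "delta_rot": [-0.004, 0, 0], "claw": 95},
    {"delta_pos": [0.001, 0.0005, 0.08], "delta_rot": [-0.004, 0, 0], "claw": 95},
    {"delta_pos": [0.001, 0.0005, 0.1], "delta_rot": [-0.004, 0, 0], "claw": 95},
    {"delta_pos": [0.001, 0.0005, 0.115], "delta_rot": [-0.004, 0, 0], "claw": 95},
    {"delta_pos": [0.001, 0.0005, 0.122], "delta_rot": [-0.004, 0, 0], "claw": 95},
    {"delta_pos": [0.001, 0.0005, 0.122], "delta_rot": [-0.004, 0, 0], "claw": 95}
  ]
}}

```text
time: 11.5
eef_pos: [0.531, 0.0608, 0.097]
tcp_rot: [0.731, 0.682, -0.0, 0.0]
contact_force: [-0.5, -0.6, -0.5]
opening: 0.949
```

Run:
```python
from h import *
snap("5",{"side":(220,60,340,160)})
s=ctrl.get_state();print(s["eef_pos"],s["contact_force"])
```

```text
[0.5326 0.0611 0.0993] [0.6084 0.1273 0.6178]
```

View pics/side5c.png

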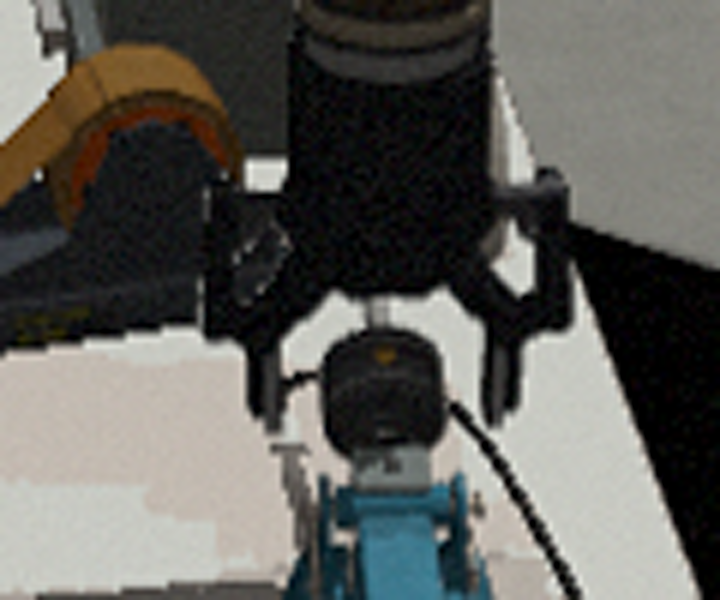

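The pads (crop 283 and 485) straddle the weight (382). Closing at 40 N.

Emit:
{"method": "carry_out", "body": {
  "commands": [
    {"delta_pos": [0, 0, 0.001], "delta_rot": [0, 0, 0], "claw": 45},
    {"delta_pos": [0, 0, 0.001], "delta_rot": [0, 0, 0], "claw": 45},
    {"delta_pos": [0, 0, 0.001], "delta_rot": [0, 0, 0], "claw": 45},
    {"delta_pos": [0, 0, 0.001], "delta_rot": [0, 0, 0], "claw": 45},
    {"delta_pos": [0, 0, 0.001], "delta_rot": [0, 0, 0], "claw": 45},
    {"delta_pos": [0, 0, 0.001], "delta_rot": [0, 0, 0], "claw": 45}
  ],
  "force": 40
}}

```text
time: 12.1
eef_pos: [0.5312, 0.0612, 0.0996]
tcp_rot: [0.731, 0.683, -0.001, 0.0]
contact_force: [-6.6, -1.1, 7.8]
opening: 0.574
```

Run:
```python
from h import *
F=force(3);s=F[4];print(F[0],s["eef_pos"],s["opening"],s["time"])
R0=Ro.from_quat(s["tcp_rot"])
for d in(.01,.02,.03,.04,.05,.055):print(d,R0.inv().apply(RD*d))
print(delta(s["eef_pos"],ori(0)))
```

```text
[-7.0099 -0.7451  7.3629 -0.158   1.2615 -0.029 ] [0.5312 0.0612 0.0996] 0.5744093528121992 12.25
0.01 [ 0.0096 -0.     -0.003 ]
0.02 [ 0.0191 -0.     -0.0059]
0.03 [ 0.0287 -0.0001 -0.0089]
0.04 [ 0.0382 -0.0001 -0.0119]
0.05 [ 0.0478 -0.0001 -0.0148]
0.055 [ 0.0525 -0.0001 -0.0163]
(array([0., 0., 0.]), array([-0.0003,  0.0011, -0.0025]))
```

Now I'll slide about 50 mm along the rod. That should undershoot or just reach balance.

Emit:
{"method": "carry_out", "body": {
  "commands": [
    {"delta_pos": [0.005, 0, -0.0025], "delta_rot": [0, 0, 0], "claw": 45},
    {"delta_pos": [0.01, 0, -0.004], "delta_rot": [0, 0, 0], "claw": 45},
    {"delta_pos": [0.016, 0, -0.006], "delta_rot": [0, 0, 0], "claw": 45},
    {"delta_pos": [0.022, 0, -0.0075], "delta_rot": [0, 0, 0], "claw": 45},
    {"delta_pos": [0.028, 0, -0.0095], "delta_rot": [0, 0, 0], "claw": 45}
  ]
}}

```text
time: 12.67
eef_pos: [0.5327, 0.0866, 0.1082]
tcp_rot: [0.73, 0.683, -0.003, 0.002]
contact_force: [2.1, -9.7, -6.7]
opening: 0.575
```

Run:
```python
from h import *
F=force(3);s=F[4];print(F[0],s["eef_pos"],s["opening"],s["time"])
snap("6",{"side":(220,60,340,160)})
```

```text
[ 1.6947 -5.8598 -5.4648 -0.8037 -0.1259 -0.1021] [0.5328 0.0878 0.1085] 0.5697918235838042 12.8167
```

View pics/side6c.png

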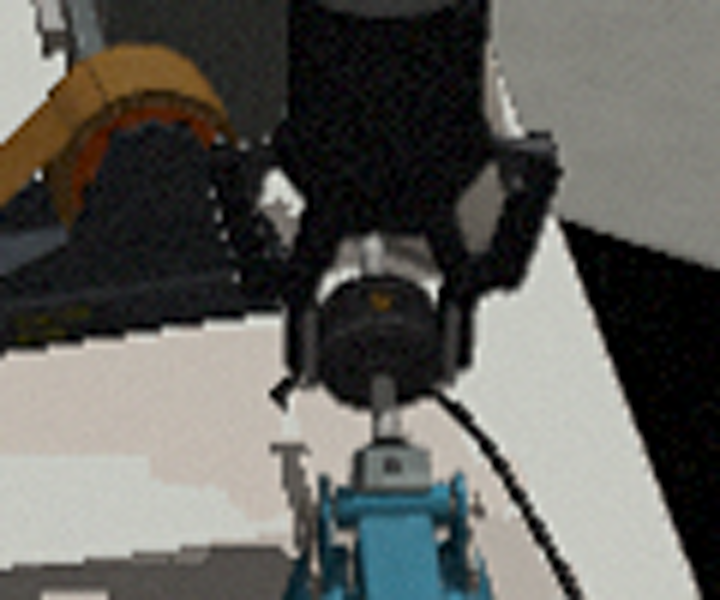

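The weight slides with the gripper, about 28 mm so far, and the rod now shows between the block and the weight. Going on another 23 mm.

Emit:
{"method": "carry_out", "body": {
  "commands": [
    {"delta_pos": [0.005, 0, -0.001], "delta_rot": [0, 0, 0], "claw": 45},
    {"delta_pos": [0.011, 0, -0.003], "delta_rot": [0, 0, 0], "claw": 45},
    {"delta_pos": [0.017, 0, -0.005], "delta_rot": [0, 0, 0], "claw": 45},
    {"delta_pos": [0.022, 0, -0.0065], "delta_rot": [0, 0, 0], "claw": 45},
    {"delta_pos": [0.022, 0, -0.0065], "delta_rot": [0, 0, 0], "claw": 45}
  ]
}}

```text
time: 13.33
eef_pos: [0.5341, 0.1081, 0.1148]
tcp_rot: [0.73, 0.683, -0.003, 0.003]
contact_force: [0.4, -7.2, -2.6]
opening: 0.57
```

Run:
```python
from h import *
F=force(3);s=F[4];print(F[0],s["eef_pos"],s["opening"],s["time"])
```

```text
[ 0.0872 -6.9454 -2.7473 -0.8428  0.0151 -0.1178] [0.5341 0.1081 0.1148] 0.5753286905807933 13.4833
```

Emit:
{"method": "carry_out", "body": {
  "commands": [
    {"delta_pos": [0, 0, 0], "delta_rot": [0, 0, 0], "claw": 70},
    {"delta_pos": [0, 0, 0], "delta_rot": [0, 0, 0], "claw": 95},
    {"delta_pos": [0, 0, 0], "delta_rot": [0, 0, 0], "claw": 95},
    {"delta_pos": [0, 0, 0], "delta_rot": [0, 0, 0], "claw": 95}
  ]
}}

```text
time: 13.82
eef_pos: [0.5345, 0.1084, 0.1155]
tcp_rot: [0.73, 0.683, -0.003, 0.003]
contact_force: [-0.6, -0.7, 0.3]
opening: 0.948
```

Emit:
{"method": "carry_out", "body": {
  "commands": [
    {"delta_pos": [0, 0, -0.03], "delta_rot": [0, 0, 0], "claw": 95},
    {"delta_pos": [0, 0, -0.06], "delta_rot": [0, 0, 0], "claw": 95},
    {"delta_pos": [0, 0, -0.1], "delta_rot": [0, 0, 0], "claw": 95},
    {"delta_pos": [0, 0, -0.14], "delta_rot": [0, 0, 0], "claw": 95},
    {"delta_pos": [0, 0, -0.14], "delta_rot": [0, 0, 0], "claw": 95}
  ]
}}

```text
time: 14.23
eef_pos: [0.5389, 0.1099, 0.2663]
tcp_rot: [0.73, 0.683, 0.004, 0.009]
contact_force: [1.3, 0.1, 1.9]
opening: 0.948
```

Run:
```python
from h import *
snap("7",{"side":(240,60,340,310)})
p=arc(0).copy();p[2]=.255
print(delta(p,ori(0)),ctrl.get_state()["eef_pos"])
for r in (.1,.105,.11):print(r,proj("side",HX+r*RD))
```

```text
(array([-0.494 , -0.0013,  0.007 ]), array([ 0.0067,  0.0066, -0.0009])) [0.5358 0.1097 0.2587]
0.1 [282.0462 110.7309]
0.105 [281.9236 109.1927]
0.11 [281.8016 107.6622]
```

View pics/side7.png

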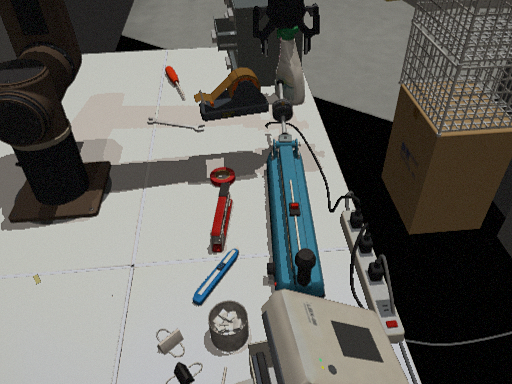

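The arm is still down and the weight is at side (283,110), so r≈0.102 and it is about 47 mm out. Going back to the knob to feel again.

Emit:
{"method": "carry_out", "body": {
  "commands": [
    {"delta_pos": [-0.494, -0.0013, 0.007], "delta_rot": [0.007, 0.007, -0.001], "claw": 75},
    {"delta_pos": [-0.494, -0.0013, 0.007], "delta_rot": [0.007, 0.007, -0.001], "claw": 75},
    {"delta_pos": [-0.494, -0.0013, 0.007], "delta_rot": [0.007, 0.007, -0.001], "claw": 75},
    {"delta_pos": [-0.494, -0.0013, 0.007], "delta_rot": [0.007, 0.007, -0.001], "claw": 75},
    {"delta_pos": [-0.494, -0.0013, 0.007], "delta_rot": [0.007, 0.007, -0.001], "claw": 75},
    {"delta_pos": [-0.494, -0.0013, 0.007], "delta_rot": [0.007, 0.007, -0.001], "claw": 75},
    {"delta_pos": [-0.494, -0.0013, 0.007], "delta_rot": [0.007, 0.007, -0.001], "claw": 75},
    {"delta_pos": [-0.494, -0.0013, 0.007], "delta_rot": [0.007, 0.007, -0.001], "claw": 75}
  ]
}}

```text
time: 15.0
eef_pos: [0.5113, -0.2245, 0.253]
tcp_rot: [0.73, 0.684, -0.0, -0.002]
contact_force: [1.3, -0.4, 0.0]
opening: 0.749
```

Run:
```python
from h import *
p=arc(0).copy();p[2]=.255
print(delta(p,ori(0)),ctrl.get_state()["eef_pos"])
```

```text
(array([-0.1589,  0.0011, -0.0024]), array([-0.003 , -0.0023,  0.0001])) [ 0.5113 -0.2245  0.253 ]
```

Emit:
{"method": "carry_out", "body": {
  "commands": [
    {"delta_pos": [-0.159, 0.002, -0.002], "delta_rot": [-0.003, -0.002, 0], "claw": 75},
    {"delta_pos": [-0.159, 0.002, -0.002], "delta_rot": [-0.003, -0.002, 0], "claw": 75},
    {"delta_pos": [-0.159, 0.002, -0.002], "delta_rot": [-0.003, -0.002, 0], "claw": 75},
    {"delta_pos": [-0.159, 0.002, -0.002], "delta_rot": [-0.003, -0.002, 0], "claw": 75},
    {"delta_pos": [-0.159, 0.002, -0.002], "delta_rot": [-0.003, -0.002, 0], "claw": 75},
    {"delta_pos": [-0.159, 0.002, -0.002], "delta_rot": [-0.003, -0.002, 0], "claw": 75},
    {"delta_pos": [-0.159, 0.002, -0.002], "delta_rot": [-0.003, -0.002, 0], "claw": 75}
  ]
}}

```text
time: 15.58
eef_pos: [0.5024, -0.3824, 0.2525]
tcp_rot: [0.73, 0.684, 0.0, -0.002]
contact_force: [0.3, -0.4, -0.5]
opening: 0.747
```

Run:
```python
from h import *
print(delta(arc(0)+[.001,0,0],ori(0)),ctrl.get_state()["eef_pos"])
```

```text
(array([-0.0011,  0.0009,  0.1115]), array([-0.0025, -0.0032, -0.0002])) [ 0.5024 -0.3824  0.2525]
```

Emit:
{"method": "carry_out", "body": {
  "commands": [
    {"delta_pos": [-0.001, 0.001, 0.03], "delta_rot": [-0.0025, -0.003, 0], "claw": 75},
    {"delta_pos": [-0.001, 0.001, 0.06], "delta_rot": [-0.0025, -0.003, 0], "claw": 75},
    {"delta_pos": [-0.001, 0.001, 0.09], "delta_rot": [-0.0025, -0.003, 0], "claw": 75},
    {"delta_pos": [-0.001, 0.001, 0.11], "delta_rot": [-0.0025, -0.003, 0], "claw": 75},
    {"delta_pos": [-0.001, 0.001, 0.111], "delta_rot": [-0.0025, -0.003, 0], "claw": 75},
    {"delta_pos": [-0.001, 0.001, 0.111], "delta_rot": [-0.0025, -0.003, 0], "claw": 75}
  ]
}}

```text
time: 16.08
eef_pos: [0.5028, -0.3807, 0.1398]
tcp_rot: [0.729, 0.684, 0.0, -0.002]
contact_force: [-0.4, -1.7, 0.3]
opening: 0.753
```

Emit:
{"method": "carry_out", "body": {
  "commands": [
    {"delta_pos": [0, 0, 0], "delta_rot": [0, 0, 0], "claw": 20},
    {"delta_pos": [0, 0, 0], "delta_rot": [0, 0, 0], "claw": 20},
    {"delta_pos": [0, 0, 0], "delta_rot": [0, 0, 0], "claw": 20},
    {"delta_pos": [0, 0, 0], "delta_rot": [0, 0, 0], "claw": 20},
    {"delta_pos": [0, 0, 0], "delta_rot": [0, 0, 0], "claw": 20},
    {"delta_pos": [0, 0, 0], "delta_rot": [0, 0, 0], "claw": 20}
  ],
  "force": 20
}}

```text
time: 16.58
eef_pos: [0.5033, -0.381, 0.1423]
tcp_rot: [0.729, 0.684, 0.0, -0.001]
contact_force: [-1.8, 2.2, 6.2]
opening: 0.369
```

Emit:
{"method": "carry_out", "body": {
  "commands": [
    {"delta_pos": [0.0015, 0, -0.01], "delta_rot": [0, -0.025, 0], "claw": 20},
    {"delta_pos": [0.0033, 0, -0.0195], "delta_rot": [0, -0.05, 0], "claw": 20},
    {"delta_pos": [0.0053, 0, -0.029], "delta_rot": [0, -0.075, 0], "claw": 20},
    {"delta_pos": [0.0075, 0, -0.039], "delta_rot": [0, -0.1, 0], "claw": 20}
  ]
}}

```text
time: 16.92
eef_pos: [0.5037, -0.3731, 0.1824]
tcp_rot: [0.728, 0.684, -0.037, 0.034]
contact_force: [-0.5, 1.6, -1.3]
opening: 0.361
```

Emit:
{"method": "carry_out", "body": {
  "commands": [
    {"delta_pos": [0.0012, 0, -0.008], "delta_rot": [0, -0.02, 0], "claw": 20}
  ]
}}

```text
time: 17.0
eef_pos: [0.5038, -0.3707, 0.1916]
tcp_rot: [0.728, 0.683, -0.045, 0.041]
contact_force: [0.6, 0.7, -1.1]
opening: 0.367
```

Emit:
{"method": "carry_out", "body": {
  "commands": [
    {"delta_pos": [0.0012, 0, -0.008], "delta_rot": [0, -0.02, 0], "claw": 20}
  ]
}}

```text
time: 17.08
eef_pos: [0.504, -0.3681, 0.2006]
tcp_rot: [0.727, 0.683, -0.053, 0.049]
contact_force: [0.2, 1.2, -1.0]
opening: 0.366
```

Emit:
{"method": "carry_out", "body": {
  "commands": [
    {"delta_pos": [0.0012, 0, -0.008], "delta_rot": [0, -0.02, 0], "claw": 20}
  ]
}}

```text
time: 17.17
eef_pos: [0.5042, -0.3653, 0.2094]
tcp_rot: [0.726, 0.682, -0.061, 0.057]
contact_force: [-0.5, 0.8, -0.6]
opening: 0.366
```

Emit:
{"method": "carry_out", "body": {
  "commands": [
    {"delta_pos": [0.0012, 0, -0.008], "delta_rot": [0, -0.02, 0], "claw": 20}
  ]
}}

```text
time: 17.25
eef_pos: [0.5044, -0.3623, 0.2181]
tcp_rot: [0.726, 0.682, -0.069, 0.065]
contact_force: [0.9, 1.7, -2.1]
opening: 0.371
```

Emit:
{"method": "carry_out", "body": {
  "commands": [
    {"delta_pos": [0.0012, 0, -0.008], "delta_rot": [0, -0.02, 0], "claw": 20}
  ]
}}

```text
time: 17.33
eef_pos: [0.5046, -0.3592, 0.2266]
tcp_rot: [0.725, 0.681, -0.077, 0.072]
contact_force: [0.6, 1.4, -1.4]
opening: 0.368
```

Emit:
{"method": "carry_out", "body": {
  "commands": [
    {"delta_pos": [0.0012, 0, -0.008], "delta_rot": [0, -0.02, 0], "claw": 20}
  ]
}}

```text
time: 17.42
eef_pos: [0.5048, -0.3559, 0.235]
tcp_rot: [0.724, 0.68, -0.085, 0.08]
contact_force: [-0.2, 1.2, -1.5]
opening: 0.368
```

Run:
```python
from h import *
feel(15)
```

```text
t 18.1667 ang (np.float64(0.2455510740998448), np.float64(-0.0009915024385085264)) F [-0.2452  1.49   -0.7886  0.3694  0.1532 -0.0912] tang -0.17852253383483874 Tdown 0.15480198720313432 eff [ -0.6012 -34.3278 -29.9335  -0.5887  -0.6671  -0.0316] open 0.3640563736953399 q [-0.7091  0.1225  1.8064 -0.2097  1.0811 -0.5598]
```

Create log.py:
```python
import sys,json
from h import *
s=ctrl.get_state();R=Ro.from_quat(s["tcp_rot"]);F=s["contact_force"];ps=s["eef_pos"]-.17*R.as_matrix()[:,2]
T=(np.cross(ps-HX,F)+s["wrist_torque"])@H
v=s["eef_pos"]-HX;v=v-(v@H)*H;tang=np.cross(-H,v)
print("ang %.3f Tdown %.3f r*tang %.3f"%(ang()[0],T,F@tang), s["joint_efforts"][:5],s["qpos"][1:5])
```

```text
(no output)
```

Emit:
{"method": "carry_out", "body": {
  "commands": [
    {"delta_pos": [-0.001, 0, 0.008], "delta_rot": [0, 0.02, 0], "claw": 20},
    {"delta_pos": [-0.002, 0, 0.016], "delta_rot": [0, 0.04, 0], "claw": 20}
  ]
}}

```text
time: 18.33
eef_pos: [0.5044, -0.3622, 0.2187]
tcp_rot: [0.725, 0.682, -0.07, 0.065]
contact_force: [-1.1, 1.2, -1.7]
opening: 0.366
```

```bash
python3 log.py
```

```text
ang 0.204 Tdown 0.586 r*tang -0.468 [  0.273  -36.1656 -29.7569  -0.5815  -0.6409] [ 0.15    1.8009 -0.1701  1.078 ]
```

Emit:
{"method": "carry_out", "body": {
  "commands": [
    {"delta_pos": [-0.001, 0, 0.008], "delta_rot": [0, 0.02, 0], "claw": 20}
  ]
}}

```text
time: 18.42
eef_pos: [0.5042, -0.365, 0.2103]
tcp_rot: [0.726, 0.682, -0.062, 0.058]
contact_force: [0.3, 1.8, -0.3]
opening: 0.369
```

```bash
python3 log.py
```

```text
ang 0.182 Tdown -0.085 r*tang 0.128 [  0.0451 -36.4118 -29.3039  -0.5701  -0.5843] [ 0.1652  1.7981 -0.1494  1.0763]
```

Emit:
{"method": "carry_out", "body": {
  "commands": [
    {"delta_pos": [-0.001, 0, 0.008], "delta_rot": [0, 0.02, 0], "claw": 20}
  ]
}}

```text
time: 18.5
eef_pos: [0.504, -0.3678, 0.2016]
tcp_rot: [0.727, 0.683, -0.053, 0.05]
contact_force: [-0.6, 1.5, -0.4]
opening: 0.364
```

```bash
python3 log.py
```

```text
ang 0.158 Tdown 0.032 r*tang 0.023 [ -0.2679 -36.7798 -29.0379  -0.5949  -0.5677] [ 0.1812  1.7949 -0.1286  1.075 ]
```

Emit:
{"method": "carry_out", "body": {
  "commands": [
    {"delta_pos": [-0.001, 0, 0.008], "delta_rot": [0, 0.02, 0], "claw": 20}
  ]
}}

```text
time: 18.58
eef_pos: [0.5039, -0.3704, 0.1927]
tcp_rot: [0.728, 0.683, -0.045, 0.043]
contact_force: [-0.1, 1.9, 0.2]
opening: 0.367
```

```bash
python3 log.py
```

```text
ang 0.135 Tdown -0.234 r*tang 0.293 [ -0.4357 -37.2288 -28.7829  -0.5743  -0.5219] [ 0.1977  1.7916 -0.1079  1.074 ]
```

Emit:
{"method": "carry_out", "body": {
  "commands": [
    {"delta_pos": [-0.001, 0, 0.008], "delta_rot": [0, 0.02, 0], "claw": 20}
  ]
}}

```text
time: 18.67
eef_pos: [0.5037, -0.3728, 0.1836]
tcp_rot: [0.728, 0.683, -0.037, 0.035]
contact_force: [0.4, 2.1, -0.9]
opening: 0.367
```

```bash
python3 log.py
```

```text
ang 0.111 Tdown 0.122 r*tang -0.136 [ -0.5488 -37.6237 -28.5186  -0.5384  -0.4953] [ 0.2147  1.7881 -0.0876  1.0735]
```

Emit:
{"method": "carry_out", "body": {
  "commands": [
    {"delta_pos": [-0.001, 0, 0.008], "delta_rot": [0, 0.02, 0], "claw": 20}
  ]
}}

```text
time: 18.75
eef_pos: [0.5036, -0.375, 0.1746]
tcp_rot: [0.729, 0.684, -0.029, 0.028]
contact_force: [-0.6, 2.1, -0.0]
opening: 0.365
```

```bash
python3 log.py
```

```text
ang 0.088 Tdown -0.228 r*tang 0.168 [ -0.6092 -38.0303 -28.261   -0.4929  -0.4685] [ 0.2318  1.7844 -0.0675  1.0734]
```

Emit:
{"method": "carry_out", "body": {
  "commands": [
    {"delta_pos": [-0.001, 0, 0.008], "delta_rot": [0, 0.02, 0], "claw": 20}
  ]
}}

```text
time: 18.83
eef_pos: [0.5035, -0.377, 0.1656]
tcp_rot: [0.729, 0.684, -0.02, 0.02]
contact_force: [0.7, 2.5, -0.8]
opening: 0.367
```

```bash
python3 log.py;  python3 - <<'E'
from h import *
feel(15)
E
```

```text
ang 0.064 Tdown -0.016 r*tang -0.105 [ -0.6378 -38.4353 -28.0063  -0.4438  -0.4444] [ 0.2492  1.7806 -0.0479  1.0738]
t 19.5833 ang (np.float64(0.06778139405908307), np.float64(-0.0010549566322762128)) F [ 0.6409  1.2236 -0.742   0.2205  0.0703 -0.0129] tang -0.4664329038415599 Tdown 0.17734580102462358 eff [ -0.7302 -37.7416 -28.0943  -0.2402  -0.2874  -0.0211] open 0.36473846897264767 q [-0.7869  0.2466  1.781  -0.0502  1.0742 -0.7005]
```

Motion and hold readings give T1 ≈ 0.14 N·m, so W ≈ 7.8 N, and about 17 mm more is needed. I'll lower the arm, release it and slide again.

Run:
```python
from h import *
print(delta(arc(0,0,-.0014)+[.0013,.001,0],ori(0)))
```

```text
(array([-0.004 ,  0.0001,  0.0252]), array([0.001 , 0.0598, 0.0016]))
```

Emit:
{"method": "carry_out", "body": {
  "commands": [
    {"delta_pos": [-0.001, 0, 0.007], "delta_rot": [0, 0.018, 0], "claw": 20},
    {"delta_pos": [-0.0015, 0, 0.014], "delta_rot": [0, 0.036, 0], "claw": 20},
    {"delta_pos": [-0.002, 0, 0.021], "delta_rot": [0, 0.054, 0], "claw": 20},
    {"delta_pos": [-0.002, 0, 0.026], "delta_rot": [0, 0.066, 0], "claw": 20},
    {"delta_pos": [-0.002, 0, 0.028], "delta_rot": [0, 0.068, 0], "claw": 20},
    {"delta_pos": [-0.002, 0, 0.028], "delta_rot": [0, 0.068, 0], "claw": 20}
  ]
}}

```text
time: 20.08
eef_pos: [0.5033, -0.381, 0.1421]
tcp_rot: [0.729, 0.684, 0.004, -0.003]
contact_force: [-7.3, 4.7, 13.4]
opening: 0.368
```

Down on the bed (13 N upward on the tool). Releasing and moving back to the weight.

Emit:
{"method": "carry_out", "body": {
  "commands": [
    {"delta_pos": [0, 0, -0.001], "delta_rot": [0, -0.006, 0], "claw": 75},
    {"delta_pos": [0, 0, -0.001], "delta_rot": [0, -0.006, 0], "claw": 75},
    {"delta_pos": [0, 0, -0.001], "delta_rot": [0, -0.006, 0], "claw": 75},
    {"delta_pos": [0, 0, -0.001], "delta_rot": [0, -0.006, 0], "claw": 75},
    {"delta_pos": [0, 0, -0.03], "delta_rot": [0, -0.006, 0], "claw": 90},
    {"delta_pos": [0, 0, -0.07], "delta_rot": [0, -0.006, 0], "claw": 95},
    {"delta_pos": [0, 0, -0.11], "delta_rot": [0, -0.006, 0], "claw": 95},
    {"delta_pos": [0, 0, -0.11], "delta_rot": [0, -0.006, 0], "claw": 95}
  ]
}}

```text
time: 20.75
eef_pos: [0.5063, -0.3851, 0.2623]
tcp_rot: [0.729, 0.684, 0.002, 0.007]
contact_force: [0.8, -0.8, 2.0]
opening: 0.95
```

Run:
```python
from h import *
p=HX+.102*RD;p[2]=.24
print(delta(p,ori(0)),ctrl.get_state()["eef_pos"])
```

```text
(array([ 0.4912, -0.004 ,  0.0186]), array([0.0126, 0.0075, 0.0013])) [ 0.5063 -0.3851  0.2623]
```

Emit:
{"method": "carry_out", "body": {
  "commands": [
    {"delta_pos": [0.491, -0.004, 0.005], "delta_rot": [0.013, 0.0075, 0.001], "claw": 95},
    {"delta_pos": [0.491, -0.004, 0.005], "delta_rot": [0.013, 0.0075, 0.001], "claw": 95},
    {"delta_pos": [0.491, -0.004, 0.005], "delta_rot": [0.013, 0.0075, 0.001], "claw": 95},
    {"delta_pos": [0.491, -0.004, 0.005], "delta_rot": [0.013, 0.0075, 0.001], "claw": 95},
    {"delta_pos": [0.491, -0.004, 0.005], "delta_rot": [0.013, 0.0075, 0.001], "claw": 95},
    {"delta_pos": [0.491, -0.004, 0.005], "delta_rot": [0.013, 0.0075, 0.001], "claw": 95},
    {"delta_pos": [0.491, -0.004, 0.005], "delta_rot": [0.013, 0.0075, 0.001], "claw": 95},
    {"delta_pos": [0.491, -0.004, 0.005], "delta_rot": [0.013, 0.0075, 0.001], "claw": 95}
  ]
}}

```text
time: 21.42
eef_pos: [0.5237, -0.0474, 0.2526]
tcp_rot: [0.73, 0.684, 0.0, -0.0]
contact_force: [1.0, 0.4, -0.2]
opening: 0.948
```

Run:
```python
from h import *
p=HX+.102*RD;p[2]=.22
print(delta(p,ori(0)),ctrl.get_state()["eef_pos"])
```

```text
(array([0.1529, 0.0001, 0.0326]), array([-0.0001, -0.0003,  0.    ])) [ 0.5237 -0.0474  0.2526]
```

Emit:
{"method": "carry_out", "body": {
  "commands": [
    {"delta_pos": [0.153, 0.001, 0.01], "delta_rot": [0, 0, 0], "claw": 95},
    {"delta_pos": [0.153, 0.001, 0.02], "delta_rot": [0, 0, 0], "claw": 95},
    {"delta_pos": [0.153, 0.001, 0.033], "delta_rot": [0, 0, 0], "claw": 95},
    {"delta_pos": [0.153, 0.001, 0.033], "delta_rot": [0, 0, 0], "claw": 95},
    {"delta_pos": [0.153, 0.001, 0.033], "delta_rot": [0, 0, 0], "claw": 95},
    {"delta_pos": [0.153, 0.001, 0.033], "delta_rot": [0, 0, 0], "claw": 95},
    {"delta_pos": [0.153, 0.001, 0.033], "delta_rot": [0, 0, 0], "claw": 95}
  ]
}}

```text
time: 22.0
eef_pos: [0.5347, 0.1052, 0.2192]
tcp_rot: [0.73, 0.684, -0.0, -0.0]
contact_force: [0.6, -0.6, -0.1]
opening: 0.954
```

Run:
```python
from h import *
print(delta([.5345,.108,.112],ori(0)),ctrl.get_state()["eef_pos"])
```

```text
(array([ 0.0028, -0.0004,  0.1072]), array([-0.0003,  0.0001,  0.0006])) [0.5347 0.1052 0.2192]
```

Emit:
{"method": "carry_out", "body": {
  "commands": [
    {"delta_pos": [0.003, -0.0004, 0.03], "delta_rot": [0, 0, 0], "claw": 95},
    {"delta_pos": [0.003, -0.0004, 0.055], "delta_rot": [0, 0, 0], "claw": 95},
    {"delta_pos": [0.003, -0.0004, 0.08], "delta_rot": [0, 0, 0], "claw": 95},
    {"delta_pos": [0.003, -0.0004, 0.1], "delta_rot": [0, 0, 0], "claw": 95},
    {"delta_pos": [0.003, -0.0004, 0.107], "delta_rot": [0, 0, 0], "claw": 95},
    {"delta_pos": [0.003, -0.0004, 0.107], "delta_rot": [0, 0, 0], "claw": 95},
    {"delta_pos": [0.003, -0.0004, 0.107], "delta_rot": [0, 0, 0], "claw": 95}
  ]
}}

```text
time: 22.58
eef_pos: [0.5353, 0.1072, 0.1132]
tcp_rot: [0.73, 0.683, 0.0, 0.0]
contact_force: [0.3, -0.4, 1.1]
opening: 0.949
```

Run:
```python
from h import *
snap("8",{"side":(220,60,340,160)})
s=ctrl.get_state();print(s["eef_pos"],s["contact_force"])
```

```text
[0.5361 0.1077 0.1144] [-0.4337  0.3244  0.3302]
```

View pics/side8c.png

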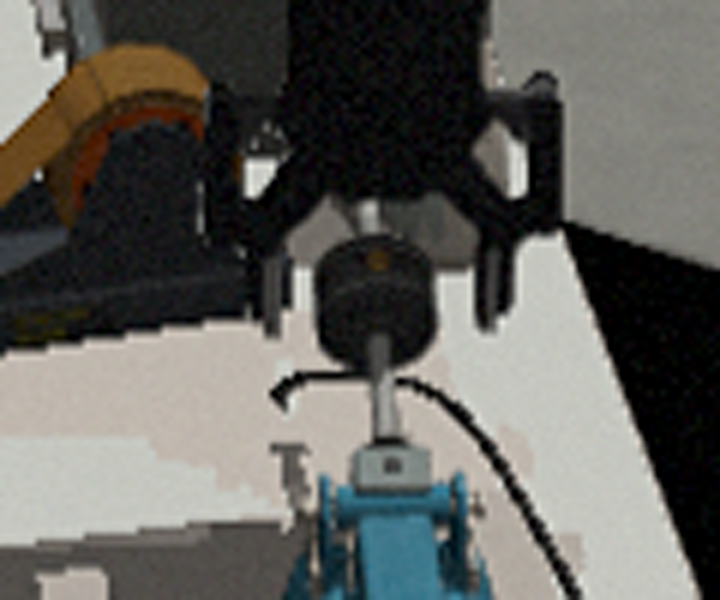

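The pads (crop 283 and 480) straddle the weight (376). I'll close, easing upward so the tail isn't pressed down.

Emit:
{"method": "carry_out", "body": {
  "commands": [
    {"delta_pos": [0, 0, 0], "delta_rot": [0, 0, 0], "claw": 45},
    {"delta_pos": [0, 0, 0], "delta_rot": [0, 0, 0], "claw": 45},
    {"delta_pos": [0, 0, 0], "delta_rot": [0, 0, 0], "claw": 45},
    {"delta_pos": [0, 0, -0.001], "delta_rot": [0, 0, 0], "claw": 45},
    {"delta_pos": [0, 0, -0.002], "delta_rot": [0, 0, 0], "claw": 45}
  ],
  "force": 40
}}

```text
time: 23.1
eef_pos: [0.5341, 0.1081, 0.1161]
tcp_rot: [0.73, 0.684, -0.001, -0.001]
contact_force: [-4.8, 0.5, -0.2]
opening: 0.574
```

Run:
```python
from h import *
F=force(3);s=F[4];print(F[0],s["eef_pos"],s["opening"],s["time"])
```

```text
[-6.6391  0.1653  3.4927  0.1141  1.1988 -0.0647] [0.5341 0.1081 0.1162] 0.5659778482132605 23.25
```

Emit:
{"method": "carry_out", "body": {
  "commands": [
    {"delta_pos": [0.005, 0, -0.003], "delta_rot": [0, 0, 0], "claw": 45},
    {"delta_pos": [0.01, 0, -0.0045], "delta_rot": [0, 0, 0], "claw": 45},
    {"delta_pos": [0.015, 0, -0.006], "delta_rot": [0, 0, 0], "claw": 45},
    {"delta_pos": [0.0175, 0, -0.0065], "delta_rot": [0, 0, 0], "claw": 45},
    {"delta_pos": [0.0175, 0, -0.0065], "delta_rot": [0, 0, 0], "claw": 45}
  ]
}}

```text
time: 23.67
eef_pos: [0.535, 0.1234, 0.122]
tcp_rot: [0.73, 0.684, -0.003, 0.001]
contact_force: [-0.1, -8.4, -3.5]
opening: 0.57
```

Run:
```python
from h import *
F=force(3);s=F[4];print(F[0],s["eef_pos"],s["opening"],s["time"])
```

```text
[-0.6968 -6.7738 -2.3448 -0.9287  0.2509 -0.1139] [0.535  0.1234 0.122 ] 0.5704137506166282 23.8167
```

Moved 16 mm. Releasing and backing off.

Emit:
{"method": "carry_out", "body": {
  "commands": [
    {"delta_pos": [0, 0, 0], "delta_rot": [0, 0, 0], "claw": 70},
    {"delta_pos": [0, 0, 0], "delta_rot": [0, 0, 0], "claw": 95},
    {"delta_pos": [0, 0, 0], "delta_rot": [0, 0, 0], "claw": 95},
    {"delta_pos": [0, 0, 0], "delta_rot": [0, 0, 0], "claw": 95},
    {"delta_pos": [0, 0, -0.03], "delta_rot": [0, 0, 0], "claw": 95},
    {"delta_pos": [0, 0, -0.06], "delta_rot": [0, 0, 0], "claw": 95},
    {"delta_pos": [0, 0, -0.1], "delta_rot": [0, 0, 0], "claw": 95},
    {"delta_pos": [0, 0, -0.13], "delta_rot": [0, 0, 0], "claw": 95}
  ]
}}

```text
time: 24.48
eef_pos: [0.5361, 0.1243, 0.2552]
tcp_rot: [0.729, 0.684, -0.001, 0.001]
contact_force: [1.5, 0.1, 0.5]
opening: 0.946
```

Run:
```python
from h import *
snap("9",{"side":(240,60,340,310)})
p=arc(0).copy()+[.001,0,0];p[2]=.255
print(delta(p,ori(0)),ctrl.get_state()["eef_pos"])
for r in (.115,.12,.125):print(r,proj("side",HX+r*RD))
```

```text
(array([-0.5089, -0.0035,  0.0062]), array([0.0118, 0.0024, 0.0009])) [0.5391 0.1245 0.2601]
0.115 [281.6801 106.1391]
0.12 [281.5593 104.6236]
0.125 [281.4391 103.1155]
```

View pics/side9.png

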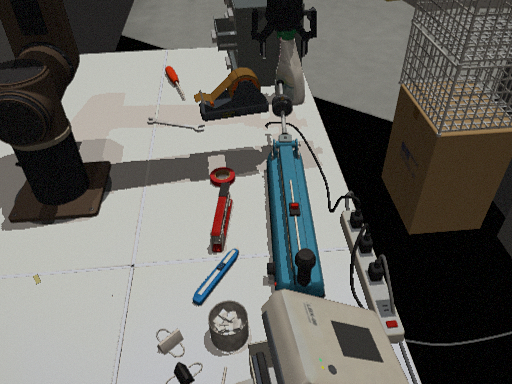

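The arm is still down and the weight is at side (282,104), so r≈0.12. Back to the knob.

Emit:
{"method": "carry_out", "body": {
  "commands": [
    {"delta_pos": [-0.509, -0.0035, 0.006], "delta_rot": [0.012, 0.0025, 0.001], "claw": 75},
    {"delta_pos": [-0.509, -0.0035, 0.006], "delta_rot": [0.012, 0.0025, 0.001], "claw": 75},
    {"delta_pos": [-0.509, -0.0035, 0.006], "delta_rot": [0.012, 0.0025, 0.001], "claw": 75},
    {"delta_pos": [-0.509, -0.0035, 0.006], "delta_rot": [0.012, 0.0025, 0.001], "claw": 75},
    {"delta_pos": [-0.509, -0.0035, 0.006], "delta_rot": [0.012, 0.0025, 0.001], "claw": 75},
    {"delta_pos": [-0.509, -0.0035, 0.006], "delta_rot": [0.012, 0.0025, 0.001], "claw": 75},
    {"delta_pos": [-0.509, -0.0035, 0.006], "delta_rot": [0.012, 0.0025, 0.001], "claw": 75},
    {"delta_pos": [-0.509, -0.0035, 0.006], "delta_rot": [0.012, 0.0025, 0.001], "claw": 75}
  ]
}}

```text
time: 25.25
eef_pos: [0.5136, -0.2104, 0.2536]
tcp_rot: [0.73, 0.684, 0.0, -0.0]
contact_force: [1.2, 0.3, 0.6]
opening: 0.751
```

Run:
```python
from h import *
p=arc(0).copy()+[.001,0,0];p[2]=.255
print(delta(p,ori(0)),ctrl.get_state()["eef_pos"])
```

```text
(array([-0.1731,  0.0006, -0.0015]), array([-0.    , -0.0004,  0.0002])) [ 0.5136 -0.2104  0.2536]
```

Emit:
{"method": "carry_out", "body": {
  "commands": [
    {"delta_pos": [-0.173, 0.001, -0.0015], "delta_rot": [0, 0, 0], "claw": 75},
    {"delta_pos": [-0.173, 0.001, -0.0015], "delta_rot": [0, 0, 0], "claw": 75},
    {"delta_pos": [-0.173, 0.001, -0.0015], "delta_rot": [0, 0, 0], "claw": 75},
    {"delta_pos": [-0.173, 0.001, -0.0015], "delta_rot": [0, 0, 0], "claw": 75},
    {"delta_pos": [-0.173, 0.001, -0.0015], "delta_rot": [0, 0, 0], "claw": 75},
    {"delta_pos": [-0.173, 0.001, -0.0015], "delta_rot": [0, 0, 0], "claw": 75},
    {"delta_pos": [-0.173, 0.001, -0.0015], "delta_rot": [0, 0, 0], "claw": 75}
  ]
}}

```text
time: 25.83
eef_pos: [0.5032, -0.3826, 0.254]
tcp_rot: [0.73, 0.684, 0.0, -0.001]
contact_force: [-1.0, 0.7, 0.3]
opening: 0.746
```

Run:
```python
from h import *
print(delta(arc(0)+[.001,.001,0],ori(0)),ctrl.get_state()["eef_pos"])
```

```text
(array([ 0.0001, -0.0001,  0.113 ]), array([-0.001 , -0.0022, -0.0005])) [ 0.5032 -0.3826  0.254 ]
```

Emit:
{"method": "carry_out", "body": {
  "commands": [
    {"delta_pos": [0, 0, 0.03], "delta_rot": [0, -0.002, 0], "claw": 75},
    {"delta_pos": [0, 0, 0.06], "delta_rot": [0, -0.002, 0], "claw": 75},
    {"delta_pos": [0, 0, 0.09], "delta_rot": [0, -0.002, 0], "claw": 75},
    {"delta_pos": [0, 0, 0.11], "delta_rot": [0, -0.002, 0], "claw": 75},
    {"delta_pos": [0, 0, 0.113], "delta_rot": [0, -0.002, 0], "claw": 75},
    {"delta_pos": [0, 0, 0.112], "delta_rot": [0, -0.002, 0], "claw": 75}
  ]
}}

```text
time: 26.33
eef_pos: [0.5028, -0.3794, 0.14]
tcp_rot: [0.729, 0.684, -0.0, -0.003]
contact_force: [0.1, -0.1, 0.5]
opening: 0.75
```

Emit:
{"method": "carry_out", "body": {
  "commands": [
    {"delta_pos": [0, 0, 0], "delta_rot": [0, 0, 0], "claw": 20},
    {"delta_pos": [0, 0, 0], "delta_rot": [0, 0, 0], "claw": 20},
    {"delta_pos": [0, 0, 0], "delta_rot": [0, 0, 0], "claw": 20},
    {"delta_pos": [0, 0, -0.001], "delta_rot": [0, 0, 0], "claw": 20},
    {"delta_pos": [0, 0, -0.001], "delta_rot": [0, 0, 0], "claw": 20},
    {"delta_pos": [0, 0, -0.001], "delta_rot": [0, 0, 0], "claw": 20}
  ],
  "force": 20
}}

```text
time: 26.83
eef_pos: [0.5033, -0.3796, 0.1426]
tcp_rot: [0.729, 0.684, 0.0, -0.002]
contact_force: [-2.1, 3.4, 5.5]
opening: 0.368
```

Emit:
{"method": "carry_out", "body": {
  "commands": [
    {"delta_pos": [0.0015, 0, -0.01], "delta_rot": [0, -0.025, 0], "claw": 20},
    {"delta_pos": [0.0033, 0, -0.0195], "delta_rot": [0, -0.05, 0], "claw": 20},
    {"delta_pos": [0.0053, 0, -0.029], "delta_rot": [0, -0.075, 0], "claw": 20}
  ]
}}

```text
time: 27.08
eef_pos: [0.5036, -0.3741, 0.1723]
tcp_rot: [0.729, 0.684, -0.028, 0.024]
contact_force: [-0.2, 1.4, -0.9]
opening: 0.37
```

```bash
python3 log.py
```

```text
ang 0.082 Tdown 0.238 r*tang -0.242 [ -1.3923 -36.1826 -28.1092  -0.1843  -0.2742] [ 0.2363  1.7834 -0.0658  1.0765]
```

Emit:
{"method": "carry_out", "body": {
  "commands": [
    {"delta_pos": [0.0012, 0, -0.008], "delta_rot": [0, -0.02, 0], "claw": 20}
  ]
}}

```text
time: 27.17
eef_pos: [0.5038, -0.372, 0.1813]
tcp_rot: [0.728, 0.684, -0.036, 0.032]
contact_force: [1.3, 0.6, -1.7]
opening: 0.364
```

```bash
python3 log.py
```

```text
ang 0.106 Tdown 0.684 r*tang -0.574 [ -1.1787 -35.8591 -28.2002  -0.2298  -0.2717] [ 0.219   1.7873 -0.086   1.0764]
```

Emit:
{"method": "carry_out", "body": {
  "commands": [
    {"delta_pos": [0.0012, 0, -0.008], "delta_rot": [0, -0.02, 0], "claw": 20}
  ]
}}

```text
time: 27.25
eef_pos: [0.5039, -0.3696, 0.1903]
tcp_rot: [0.728, 0.683, -0.045, 0.04]
contact_force: [0.3, 0.4, -0.5]
opening: 0.368
```

```bash
python3 log.py
```

```text
ang 0.130 Tdown 0.393 r*tang -0.161 [ -1.1792 -35.6185 -28.5319  -0.2756  -0.2913] [ 0.2019  1.791  -0.1062  1.0764]
```

Emit:
{"method": "carry_out", "body": {
  "commands": [
    {"delta_pos": [0.0012, 0, -0.008], "delta_rot": [0, -0.02, 0], "claw": 20}
  ]
}}

```text
time: 27.33
eef_pos: [0.5041, -0.3671, 0.1992]
tcp_rot: [0.727, 0.683, -0.053, 0.048]
contact_force: [1.4, 0.8, 0.2]
opening: 0.363
```

```bash
python3 log.py
```

```text
ang 0.153 Tdown -0.002 r*tang 0.159 [ -1.2429 -35.1972 -28.7567  -0.3349  -0.3404] [ 0.1852  1.7945 -0.1265  1.0769]
```

Emit:
{"method": "carry_out", "body": {
  "commands": [
    {"delta_pos": [0.0012, 0, -0.008], "delta_rot": [0, -0.02, 0], "claw": 20}
  ]
}}

```text
time: 27.42
eef_pos: [0.5043, -0.3643, 0.208]
tcp_rot: [0.726, 0.682, -0.061, 0.055]
contact_force: [0.6, 1.1, -1.1]
opening: 0.368
```

```bash
python3 log.py
```

```text
ang 0.177 Tdown 0.313 r*tang -0.267 [ -1.3054 -34.8436 -28.991   -0.3939  -0.3658] [ 0.1688  1.798  -0.147   1.0778]
```

Emit:
{"method": "carry_out", "body": {
  "commands": [
    {"delta_pos": [0.0012, 0, -0.008], "delta_rot": [0, -0.02, 0], "claw": 20}
  ]
}}

```text
time: 27.5
eef_pos: [0.5044, -0.3614, 0.2166]
tcp_rot: [0.726, 0.682, -0.069, 0.063]
contact_force: [0.2, 0.4, -0.8]
opening: 0.362
```

```bash
python3 log.py
```

```text
ang 0.200 Tdown 0.496 r*tang -0.234 [ -1.375  -34.4694 -29.2113  -0.4528  -0.3937] [ 0.1529  1.8013 -0.1676  1.079 ]
```

Emit:
{"method": "carry_out", "body": {
  "commands": [
    {"delta_pos": [0.0012, 0, -0.008], "delta_rot": [0, -0.02, 0], "claw": 20}
  ]
}}

```text
time: 27.58
eef_pos: [0.5046, -0.3583, 0.2252]
tcp_rot: [0.725, 0.681, -0.077, 0.07]
contact_force: [0.3, 1.0, -0.9]
opening: 0.364
```

```bash
python3 log.py
```

```text
ang 0.223 Tdown 0.314 r*tang -0.196 [ -1.4396 -34.1022 -29.4251  -0.5109  -0.4175] [ 0.1374  1.8043 -0.1885  1.0807]
```

Emit:
{"method": "carry_out", "body": {
  "commands": [
    {"delta_pos": [0.0012, 0, -0.008], "delta_rot": [0, -0.02, 0], "claw": 20}
  ]
}}

```text
time: 27.67
eef_pos: [0.5048, -0.355, 0.2336]
tcp_rot: [0.724, 0.68, -0.085, 0.078]
contact_force: [0.2, 1.2, -0.2]
opening: 0.365
```

```bash
python3 log.py;  python3 - <<'E'
from h import *
feel(15)
E
```

```text
ang 0.246 Tdown 0.075 r*tang 0.092 [ -1.503  -33.7342 -29.6305  -0.5697  -0.4397] [ 0.1223  1.8072 -0.2096  1.0828]
t 28.4167 ang (np.float64(0.24297747998225624), np.float64(-0.000961108501471802)) F [ 0.3126  1.5356 -0.7706  0.3797  0.0613 -0.0812] tang -0.13559880414077466 Tdown 0.1414023756448014 eff [ -0.8816 -34.209  -29.5914  -0.6755  -0.5505  -0.0379] open 0.3668266764353651 q [-0.7087  0.1243  1.8068 -0.2075  1.0824 -0.5599]
```

Emit:
{"method": "carry_out", "body": {
  "commands": [
    {"delta_pos": [-0.001, 0, 0.008], "delta_rot": [0, 0.02, 0], "claw": 20},
    {"delta_pos": [-0.002, 0, 0.016], "delta_rot": [0, 0.04, 0], "claw": 20}
  ]
}}

```text
time: 28.58
eef_pos: [0.5044, -0.3612, 0.2173]
tcp_rot: [0.726, 0.682, -0.069, 0.063]
contact_force: [-0.9, 2.0, -1.3]
opening: 0.367
```

```bash
python3 log.py
```

```text
ang 0.202 Tdown 0.247 r*tang -0.238 [ -0.0253 -36.036  -29.3689  -0.6763  -0.5058] [ 0.1517  1.8014 -0.168   1.0792]
```

Emit:
{"method": "carry_out", "body": {
  "commands": [
    {"delta_pos": [-0.001, 0, 0.008], "delta_rot": [0, 0.02, 0], "claw": 20}
  ]
}}

```text
time: 28.67
eef_pos: [0.5042, -0.3641, 0.2088]
tcp_rot: [0.726, 0.682, -0.061, 0.056]
contact_force: [0.2, 1.5, -0.6]
opening: 0.371
```

```bash
python3 log.py
```

```text
ang 0.179 Tdown 0.077 r*tang -0.036 [ -0.2479 -36.2766 -28.9389  -0.6635  -0.4662] [ 0.167   1.7986 -0.1473  1.0775]
```

Emit:
{"method": "carry_out", "body": {
  "commands": [
    {"delta_pos": [-0.001, 0, 0.008], "delta_rot": [0, 0.02, 0], "claw": 20}
  ]
}}

```text
time: 28.75
eef_pos: [0.5041, -0.3668, 0.2001]
tcp_rot: [0.727, 0.683, -0.053, 0.049]
contact_force: [0.8, 1.6, -0.6]
opening: 0.37
```

```bash
python3 log.py
```

```text
ang 0.156 Tdown 0.171 r*tang -0.057 [ -0.5632 -36.6357 -28.6568  -0.6904  -0.446 ] [ 0.183   1.7954 -0.1266  1.0761]
```

Emit:
{"method": "carry_out", "body": {
  "commands": [
    {"delta_pos": [-0.001, 0, 0.008], "delta_rot": [0, 0.02, 0], "claw": 20}
  ]
}}

```text
time: 28.83
eef_pos: [0.5039, -0.3694, 0.1912]
tcp_rot: [0.728, 0.683, -0.044, 0.041]
contact_force: [1.5, 2.0, -0.1]
opening: 0.365
```

```bash
python3 log.py
```

```text
ang 0.132 Tdown -0.120 r*tang 0.164 [ -0.7327 -37.0769 -28.3935  -0.6719  -0.4001] [ 0.1995  1.7921 -0.1059  1.0751]
```

Emit:
{"method": "carry_out", "body": {
  "commands": [
    {"delta_pos": [-0.001, 0, 0.008], "delta_rot": [0, 0.02, 0], "claw": 20}
  ]
}}

```text
time: 28.92
eef_pos: [0.5038, -0.3717, 0.1822]
tcp_rot: [0.728, 0.683, -0.036, 0.033]
contact_force: [0.7, 1.8, 0.1]
opening: 0.362
```

```bash
python3 log.py
```

```text
ang 0.108 Tdown -0.148 r*tang 0.222 [ -0.8475 -37.4651 -28.1221  -0.6379  -0.3743] [ 0.2164  1.7887 -0.0855  1.0746]
```

Emit:
{"method": "carry_out", "body": {
  "commands": [
    {"delta_pos": [-0.001, 0, 0.008], "delta_rot": [0, 0.02, 0], "claw": 20}
  ]
}}

```text
time: 29.0
eef_pos: [0.5036, -0.3739, 0.1732]
tcp_rot: [0.729, 0.684, -0.028, 0.026]
contact_force: [1.7, 2.0, -0.8]
opening: 0.37
```

```bash
python3 log.py
```

```text
ang 0.085 Tdown 0.069 r*tang -0.126 [ -0.9083 -37.8642 -27.8576  -0.5941  -0.3481] [ 0.2336  1.785  -0.0656  1.0745]
```

Emit:
{"method": "carry_out", "body": {
  "commands": [
    {"delta_pos": [-0.001, 0, 0.008], "delta_rot": [0, 0.02, 0], "claw": 20}
  ]
}}

```text
time: 29.08
eef_pos: [0.5035, -0.3758, 0.1642]
tcp_rot: [0.729, 0.684, -0.02, 0.018]
contact_force: [1.2, 2.0, -0.1]
opening: 0.363
```

```bash
python3 log.py;  python3 - <<'E'
from h import *
feel(12)
E
```

```text
ang 0.061 Tdown -0.116 r*tang 0.130 [ -0.9382 -38.2625 -27.5966  -0.547   -0.3246] [ 0.2509  1.7812 -0.046   1.0748]
t 29.6833 ang (np.float64(0.06537361574493739), np.float64(-0.0010248925190175992)) F [ 1.5338  1.1664 -0.5359  0.216  -0.0747  0.0026] tang -0.26773955619846745 Tdown 0.10588551065666356 eff [ -1.1083 -37.638  -27.6847  -0.3707  -0.1327  -0.0202] open 0.36362134858965267 q [-0.7861  0.248   1.7816 -0.0484  1.0754 -0.7004]
```

The readings give T2 ≈ +0.06 N·m, but the vertical force may have a small zero offset. I'll set the arm down, release it and check the sensor zero in free air.

Emit:
{"method": "carry_out", "body": {
  "commands": [
    {"delta_pos": [-0.001, 0, 0.007], "delta_rot": [0, 0.018, 0], "claw": 20},
    {"delta_pos": [-0.0015, 0, 0.014], "delta_rot": [0, 0.036, 0], "claw": 20},
    {"delta_pos": [-0.002, 0, 0.02], "delta_rot": [0, 0.052, 0], "claw": 20},
    {"delta_pos": [-0.002, 0, 0.0245], "delta_rot": [0, 0.062, 0], "claw": 20},
    {"delta_pos": [-0.002, 0, 0.026], "delta_rot": [0, 0.065, 0], "claw": 20},
    {"delta_pos": [-0.002, 0, 0.0265], "delta_rot": [0, 0.065, 0], "claw": 20}
  ]
}}

```text
time: 30.18
eef_pos: [0.5034, -0.3796, 0.1423]
tcp_rot: [0.729, 0.684, 0.003, -0.004]
contact_force: [-5.6, 5.0, 14.0]
opening: 0.365
```

Emit:
{"method": "carry_out", "body": {
  "commands": [
    {"delta_pos": [0, 0, -0.001], "delta_rot": [0, 0, 0], "claw": 75},
    {"delta_pos": [0, 0, -0.001], "delta_rot": [0, 0, 0], "claw": 75},
    {"delta_pos": [0, 0, -0.001], "delta_rot": [0, 0, 0], "claw": 75},
    {"delta_pos": [0, 0, -0.001], "delta_rot": [0, 0, 0], "claw": 75},
    {"delta_pos": [0, 0, -0.03], "delta_rot": [0, 0, 0], "claw": 90},
    {"delta_pos": [0, 0, -0.07], "delta_rot": [0, 0, 0], "claw": 95},
    {"delta_pos": [0, 0, -0.11], "delta_rot": [0, 0, 0], "claw": 95},
    {"delta_pos": [0, 0, -0.11], "delta_rot": [0, 0, 0], "claw": 95}
  ]
}}

```text
time: 30.85
eef_pos: [0.5064, -0.3837, 0.2625]
tcp_rot: [0.729, 0.684, 0.003, 0.005]
contact_force: [0.6, -0.9, 2.4]
opening: 0.951
```

Run:
```python
from h import *
F=force(4);F=force(22);print(F[0],F[1],F[4]["time"],F[4]["eef_pos"])
p=HX+.119*RD;p[2]=.25
print(delta(p,ori(0)))
p=HX+.119*RD;p[2]=.255
```

```text
[ 0.0497  0.2854 -0.1882 -0.0103 -0.0026 -0.0014] [0.4836 0.5888 0.4598 0.0344 0.0315 0.0322] 32.15 [ 0.5035 -0.3807  0.2523]
(array([ 0.5031, -0.0007,  0.0072]), array([-0.0011, -0.0098,  0.001 ]))
```

The sensor zero is fine (−0.2±0.1 N), so T2 ≈ 0.05±0.05. One more small slide of about 6 mm will centre it well within the friction band.

Emit:
{"method": "carry_out", "body": {
  "commands": [
    {"delta_pos": [0.503, -0.0007, 0.004], "delta_rot": [-0.001, -0.01, 0.001], "claw": 95},
    {"delta_pos": [0.503, -0.0007, 0.004], "delta_rot": [-0.001, -0.01, 0.001], "claw": 95},
    {"delta_pos": [0.503, -0.0007, 0.004], "delta_rot": [-0.001, -0.01, 0.001], "claw": 95},
    {"delta_pos": [0.503, -0.0007, 0.004], "delta_rot": [-0.001, -0.01, 0.001], "claw": 95},
    {"delta_pos": [0.503, -0.0007, 0.004], "delta_rot": [-0.001, -0.01, 0.001], "claw": 95},
    {"delta_pos": [0.503, -0.0007, 0.004], "delta_rot": [-0.001, -0.01, 0.001], "claw": 95},
    {"delta_pos": [0.503, -0.0007, 0.004], "delta_rot": [-0.001, -0.01, 0.001], "claw": 95},
    {"delta_pos": [0.503, -0.0007, 0.004], "delta_rot": [-0.001, -0.01, 0.001], "claw": 95}
  ]
}}

```text
time: 32.82
eef_pos: [0.5241, -0.0461, 0.2533]
tcp_rot: [0.73, 0.684, 0.0, 0.0]
contact_force: [0.4, -0.3, 0.5]
opening: 0.949
```

Run:
```python
from h import *
print(delta([.5355,.1235,.22],ori(0)),ctrl.get_state()["eef_pos"])
```

```text
(array([0.17  , 0.0003, 0.0332]), array([ 0.0009,  0.0004, -0.0003])) [ 0.5241 -0.0461  0.2533]
```

Emit:
{"method": "carry_out", "body": {
  "commands": [
    {"delta_pos": [0.17, 0.0003, 0.01], "delta_rot": [0, 0, 0], "claw": 95},
    {"delta_pos": [0.17, 0.0003, 0.02], "delta_rot": [0, 0, 0], "claw": 95},
    {"delta_pos": [0.17, 0.0003, 0.033], "delta_rot": [0, 0, 0], "claw": 95},
    {"delta_pos": [0.17, 0.0003, 0.033], "delta_rot": [0, 0, 0], "claw": 95},
    {"delta_pos": [0.17, 0.0003, 0.033], "delta_rot": [0, 0, 0], "claw": 95},
    {"delta_pos": [0.17, 0.0003, 0.033], "delta_rot": [0, 0, 0], "claw": 95},
    {"delta_pos": [0.17, 0.0003, 0.033], "delta_rot": [0, 0, 0], "claw": 95}
  ]
}}

```text
time: 33.4
eef_pos: [0.5355, 0.1235, 0.2202]
tcp_rot: [0.729, 0.684, -0.0, 0.001]
contact_force: [-0.2, 0.1, 0.8]
opening: 0.947
```

Run:
```python
from h import *
print(delta([.5355,.1235,.1185],ori(0)),ctrl.get_state()["eef_pos"])
```

```text
(array([ 0.0001, -0.0001,  0.1017]), array([0.0008, 0.0011, 0.0011])) [0.5355 0.1235 0.2202]
```

Emit:
{"method": "carry_out", "body": {
  "commands": [
    {"delta_pos": [0, 0, 0.03], "delta_rot": [0, 0, 0], "claw": 95},
    {"delta_pos": [0, 0, 0.055], "delta_rot": [0, 0, 0], "claw": 95},
    {"delta_pos": [0, 0, 0.08], "delta_rot": [0, 0, 0], "claw": 95},
    {"delta_pos": [0, 0, 0.095], "delta_rot": [0, 0, 0], "claw": 95},
    {"delta_pos": [0, 0, 0.1015], "delta_rot": [0, 0, 0], "claw": 95},
    {"delta_pos": [0, 0, 0.1015], "delta_rot": [0, 0, 0], "claw": 95},
    {"delta_pos": [0, 0, 0.1015], "delta_rot": [0, 0, 0], "claw": 95}
  ]
}}

```text
time: 33.98
eef_pos: [0.5365, 0.1222, 0.1198]
tcp_rot: [0.73, 0.684, 0.0, 0.001]
contact_force: [-0.0, 0.1, 0.9]
opening: 0.945
```

Emit:
{"method": "carry_out", "body": {
  "commands": [
    {"delta_pos": [0, 0, 0], "delta_rot": [0, 0, 0], "claw": 45},
    {"delta_pos": [0, 0, 0], "delta_rot": [0, 0, 0], "claw": 45},
    {"delta_pos": [0, 0, 0], "delta_rot": [0, 0, 0], "claw": 45},
    {"delta_pos": [0, 0, -0.001], "delta_rot": [0, 0, 0], "claw": 45},
    {"delta_pos": [0, 0, -0.0025], "delta_rot": [0, 0, 0], "claw": 45}
  ],
  "force": 40
}}

```text
time: 34.4
eef_pos: [0.535, 0.1223, 0.1221]
tcp_rot: [0.73, 0.684, -0.001, -0.0]
contact_force: [-3.5, -0.1, -0.8]
opening: 0.572
```

Run:
```python
from h import *
F=force(3);s=F[4];print(F[0],s["eef_pos"],s["opening"],s["time"])
```

```text
[-5.7032 -0.4509  1.2394 -0.0228  1.0907 -0.129 ] [0.535  0.1222 0.1221] 0.5719274261354169 34.55
```

Emit:
{"method": "carry_out", "body": {
  "commands": [
    {"delta_pos": [0.003, 0, -0.0015], "delta_rot": [0, 0, 0], "claw": 45},
    {"delta_pos": [0.006, 0, -0.003], "delta_rot": [0, 0, 0], "claw": 45},
    {"delta_pos": [0.0075, 0, -0.0035], "delta_rot": [0, 0, 0], "claw": 45},
    {"delta_pos": [0.0075, 0, -0.0035], "delta_rot": [0, 0, 0], "claw": 45}
  ]
}}

```text
time: 34.88
eef_pos: [0.5353, 0.1276, 0.1247]
tcp_rot: [0.73, 0.684, -0.003, 0.001]
contact_force: [-1.3, -8.6, -4.0]
opening: 0.573
```

Run:
```python
from h import *
F=force(3);s=F[4];print(F[0],s["eef_pos"],s["opening"],s["time"])
```

```text
[-1.7021 -7.0058 -4.1562 -0.9881  0.2383 -0.0993] [0.5353 0.1276 0.1247] 0.5709287506415907 35.0333
```

Moved about 5.5 mm. Releasing, back to the knob.

Emit:
{"method": "carry_out", "body": {
  "commands": [
    {"delta_pos": [0, 0, 0], "delta_rot": [0, 0, 0], "claw": 70},
    {"delta_pos": [0, 0, 0], "delta_rot": [0, 0, 0], "claw": 95},
    {"delta_pos": [0, 0, 0], "delta_rot": [0, 0, 0], "claw": 95},
    {"delta_pos": [0, 0, 0], "delta_rot": [0, 0, 0], "claw": 95},
    {"delta_pos": [0, 0, -0.03], "delta_rot": [0, 0, 0], "claw": 95},
    {"delta_pos": [0, 0, -0.06], "delta_rot": [0, 0, 0], "claw": 95},
    {"delta_pos": [0, 0, -0.1], "delta_rot": [0, 0, 0], "claw": 95},
    {"delta_pos": [0, 0, -0.13], "delta_rot": [0, 0, 0], "claw": 95}
  ]
}}

```text
time: 35.7
eef_pos: [0.5364, 0.1288, 0.2582]
tcp_rot: [0.73, 0.684, -0.002, 0.002]
contact_force: [0.5, -0.6, 0.5]
opening: 0.952
```

Run:
```python
from h import *
p=arc(0).copy()+[.001,0,0];p[2]=.255
print(delta(p,ori(0)),ctrl.get_state()["eef_pos"])
p,d=ctrl.read_camera("side");im=p[60:310,240:340,::-1];cv2.imwrite("pics/side10c.png",cv2.resize(im,None,fx=2.4,fy=2.4,interpolation=cv2.INTER_CUBIC))
```

```text
(array([-0.513 , -0.0002,  0.006 ]), array([0.0013, 0.0054, 0.0003])) [0.5364 0.1288 0.2582]
```

View pics/side10c.png

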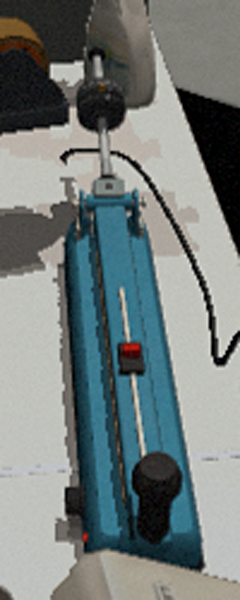

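The weight is further out (crop (101,102)) and the arm is still lying down. Back to the knob for the final swing.

Emit:
{"method": "carry_out", "body": {
  "commands": [
    {"delta_pos": [-0.513, 0, 0.006], "delta_rot": [0.001, 0.005, 0], "claw": 75},
    {"delta_pos": [-0.513, 0, 0.006], "delta_rot": [0.001, 0.005, 0], "claw": 75},
    {"delta_pos": [-0.513, 0, 0.006], "delta_rot": [0.001, 0.005, 0], "claw": 75},
    {"delta_pos": [-0.513, 0, 0.006], "delta_rot": [0.001, 0.005, 0], "claw": 75},
    {"delta_pos": [-0.513, 0, 0.006], "delta_rot": [0.001, 0.005, 0], "claw": 75},
    {"delta_pos": [-0.513, 0, 0.006], "delta_rot": [0.001, 0.005, 0], "claw": 75},
    {"delta_pos": [-0.513, 0, 0.006], "delta_rot": [0.001, 0.005, 0], "claw": 75},
    {"delta_pos": [-0.513, 0, 0.006], "delta_rot": [0.001, 0.005, 0], "claw": 75}
  ]
}}

```text
time: 36.42
eef_pos: [0.5166, -0.2063, 0.2599]
tcp_rot: [0.729, 0.684, 0.005, 0.005]
contact_force: [1.1, 0.7, 0.2]
opening: 0.753
```

Run:
```python
from h import *
p=arc(0).copy()+[.001,0,0];p[2]=.255
print(delta(p,ori(0)),ctrl.get_state()["eef_pos"])
```

```text
(array([-0.1774, -0.0023,  0.0048]), array([ 0.0144, -0.0003,  0.0009])) [ 0.5166 -0.2063  0.2599]
```

Emit:
{"method": "carry_out", "body": {
  "commands": [
    {"delta_pos": [-0.177, -0.002, 0.005], "delta_rot": [0.014, 0, 0.001], "claw": 75},
    {"delta_pos": [-0.177, -0.002, 0.005], "delta_rot": [0.014, 0, 0.001], "claw": 75},
    {"delta_pos": [-0.177, -0.002, 0.005], "delta_rot": [0.014, 0, 0.001], "claw": 75},
    {"delta_pos": [-0.177, -0.002, 0.005], "delta_rot": [0.014, 0, 0.001], "claw": 75},
    {"delta_pos": [-0.177, -0.002, 0.005], "delta_rot": [0.014, 0, 0.001], "claw": 75},
    {"delta_pos": [-0.177, -0.002, 0.005], "delta_rot": [0.014, 0, 0.001], "claw": 75},
    {"delta_pos": [-0.177, -0.002, 0.005], "delta_rot": [0.014, 0, 0.001], "claw": 75}
  ]
}}

```text
time: 37.0
eef_pos: [0.5034, -0.3829, 0.2545]
tcp_rot: [0.73, 0.683, 0.001, -0.0]
contact_force: [-0.2, 0.2, -0.2]
opening: 0.75
```

Run:
```python
from h import *
print(delta(arc(0)+[.001,.0,0],ori(0)),ctrl.get_state()["eef_pos"])
```

```text
(array([-0.0004, -0.0004,  0.1135]), array([ 0.0005, -0.0011, -0.0012])) [ 0.5034 -0.3829  0.2545]
```

Emit:
{"method": "carry_out", "body": {
  "commands": [
    {"delta_pos": [-0.003, 0, 0.03], "delta_rot": [0, 0, 0], "claw": 75},
    {"delta_pos": [-0.003, 0, 0.06], "delta_rot": [0, 0, 0], "claw": 75},
    {"delta_pos": [-0.003, 0, 0.09], "delta_rot": [0, 0, 0], "claw": 75},
    {"delta_pos": [-0.003, 0, 0.11], "delta_rot": [0, 0, 0], "claw": 75},
    {"delta_pos": [-0.003, 0, 0.113], "delta_rot": [0, 0, 0], "claw": 75},
    {"delta_pos": [-0.003, 0, 0.112], "delta_rot": [0, 0, 0], "claw": 75}
  ]
}}

```text
time: 37.5
eef_pos: [0.503, -0.3832, 0.1408]
tcp_rot: [0.729, 0.684, 0.001, -0.002]
contact_force: [0.5, -0.3, 0.3]
opening: 0.749
```

Emit:
{"method": "carry_out", "body": {
  "commands": [
    {"delta_pos": [0, 0, 0], "delta_rot": [0, 0, 0], "claw": 20},
    {"delta_pos": [0, 0, 0], "delta_rot": [0, 0, 0], "claw": 20},
    {"delta_pos": [0, 0, 0], "delta_rot": [0, 0, 0], "claw": 20},
    {"delta_pos": [0, 0, -0.001], "delta_rot": [0, 0, 0], "claw": 20},
    {"delta_pos": [0, 0, -0.001], "delta_rot": [0, 0, 0], "claw": 20},
    {"delta_pos": [0, 0, -0.001], "delta_rot": [0, 0, 0], "claw": 20}
  ],
  "force": 20
}}

```text
time: 38.0
eef_pos: [0.5031, -0.3834, 0.1436]
tcp_rot: [0.729, 0.684, 0.001, -0.002]
contact_force: [-3.1, 1.9, 6.6]
opening: 0.366
```

Run:
```python
from h import *
s=ctrl.get_state();print(s["eef_pos"],ang(),s["opening"])
plan(0,[.03,.06,.09,.12,.15,.18,.21,.24])
```

```text
[ 0.5031 -0.3834  0.1436] (np.float64(0.006401300489311645), np.float64(-0.001092798197625577)) 0.3663621145370948
0.03 [ 0.0019 -0.     -0.0117] [ 0.   -0.03  0.  ]
0.06 [ 0.0042 -0.     -0.0234] [ 0.   -0.06  0.  ]
0.09 [ 0.0069 -0.0001 -0.035 ] [ 0.   -0.09  0.  ]
0.12 [ 0.0099 -0.0001 -0.0465] [ 0.   -0.12  0.  ]
0.15 [ 0.0132 -0.0001 -0.0579] [ 0.   -0.15  0.  ]
0.18 [ 0.0169 -0.0001 -0.0692] [ 0.   -0.18  0.  ]
0.21 [ 0.0209 -0.0002 -0.0804] [ 0.   -0.21  0.  ]
0.24 [ 0.0253 -0.0002 -0.0915] [ 0.    -0.24   0.001]
```

Emit:
{"method": "carry_out", "body": {
  "commands": [
    {"delta_pos": [0.0019, 0, -0.0117], "delta_rot": [0, -0.03, 0], "claw": 20},
    {"delta_pos": [0.0042, 0, -0.0234], "delta_rot": [0, -0.06, 0], "claw": 20},
    {"delta_pos": [0.0069, 0, -0.035], "delta_rot": [0, -0.09, 0], "claw": 20},
    {"delta_pos": [0.0099, 0, -0.0465], "delta_rot": [0, -0.12, 0], "claw": 20},
    {"delta_pos": [0.0132, 0, -0.058], "delta_rot": [0, -0.15, 0], "claw": 20},
    {"delta_pos": [0.0169, 0, -0.0692], "delta_rot": [0, -0.18, 0], "claw": 20},
    {"delta_pos": [0.0209, 0, -0.0804], "delta_rot": [0, -0.21, 0], "claw": 20},
    {"delta_pos": [0.0253, 0, -0.0915], "delta_rot": [0, -0.24, 0], "claw": 20}
  ]
}}

```text
time: 38.67
eef_pos: [0.5046, -0.3584, 0.2357]
tcp_rot: [0.724, 0.679, -0.087, 0.08]
contact_force: [-1.7, -0.2, -0.3]
opening: 0.363
```

```bash
python3 log.py
python3 - <<'E'
from h import *
print(ctrl.get_state()["qpos"])
E
```

```text
ang 0.248 Tdown 0.374 r*tang -0.153 [ -0.2436 -33.1743 -29.7997   0.0009  -0.7671] [ 0.123   1.8032 -0.2164  1.0823]
[-0.7096  0.123   1.8032 -0.2164  1.0823 -0.5561]
```

Emit:
{"method": "carry_out", "body": {
  "commands": [
    {"delta_pos": [0.0019, 0, -0.0117], "delta_rot": [0, -0.03, 0], "claw": 20},
    {"delta_pos": [0.0042, 0, -0.0234], "delta_rot": [0, -0.06, 0], "claw": 20},
    {"delta_pos": [0.0069, 0, -0.035], "delta_rot": [0, -0.09, 0], "claw": 20},
    {"delta_pos": [0.0099, 0, -0.0465], "delta_rot": [0, -0.12, 0], "claw": 20}
  ]
}}

```text
time: 39.0
eef_pos: [0.5059, -0.3377, 0.279]
tcp_rot: [0.718, 0.673, -0.131, 0.121]
contact_force: [-1.8, 0.6, -0.5]
opening: 0.367
```

```bash
python3 log.py
python3 - <<'E'
from h import *
print(ctrl.get_state()["qpos"])
snap("11",{"side":(220,60,360,310)})
E
```

```text
ang 0.369 Tdown 0.257 r*tang -0.091 [ -0.5843 -31.096  -30.4624  -0.3287  -0.8261] [ 0.0487  1.8173 -0.3382  1.0994]
[-0.6416  0.0487  1.8173 -0.3382  1.0994 -0.4489]
```

View pics/side11.png

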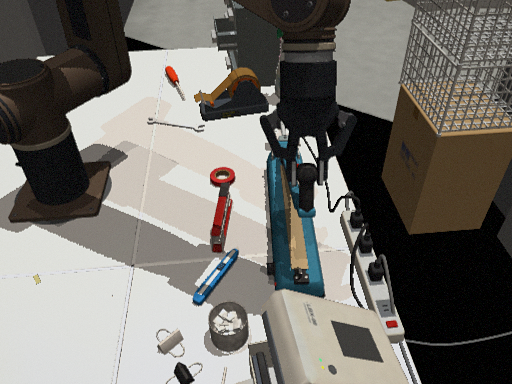

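Emit:
{"method": "carry_out", "body": {
  "commands": [
    {"delta_pos": [0.0019, 0, -0.0117], "delta_rot": [0, -0.03, 0], "claw": 20},
    {"delta_pos": [0.0042, 0, -0.0234], "delta_rot": [0, -0.06, 0], "claw": 20},
    {"delta_pos": [0.0069, 0, -0.035], "delta_rot": [0, -0.09, 0], "claw": 20},
    {"delta_pos": [0.0099, 0, -0.0465], "delta_rot": [0, -0.12, 0], "claw": 20},
    {"delta_pos": [0.0132, 0, -0.058], "delta_rot": [0, -0.15, 0], "claw": 20},
    {"delta_pos": [0.016, 0, -0.0665], "delta_rot": [0, -0.173, 0], "claw": 20},
    {"delta_pos": [0.0169, 0, -0.0692], "delta_rot": [0, -0.18, 0], "claw": 20},
    {"delta_pos": [0.0169, 0, -0.0692], "delta_rot": [0, -0.18, 0], "claw": 20}
  ]
}}

```text
time: 39.77
eef_pos: [0.5086, -0.2966, 0.3394]
tcp_rot: [0.703, 0.66, -0.195, 0.181]
contact_force: [-3.5, 0.3, 0.5]
opening: 0.364
```

```bash
python3 log.py
python3 - <<'E'
from h import *
s=ctrl.get_state();print(s["qpos"],s["time"],s["opening"])
p,d=ctrl.read_camera("side");cv2.imwrite("pics/side12.png",p[:,:,::-1]);np.savez("pics/side12.npz",p=p,d=d)
# angle of arm from cloud: teal pts near mid-plane
C=cloud("side",d);hsv=cv2.cvtColor(p,cv2.COLOR_RGB2HSV);m=(hsv[...,0]>90)&(hsv[...,0]<110)&(hsv[...,1]>120)&(d>0)
X=C[m]-HX;print(m.sum());a=-X@A;h=X@H;z=X[:,2]
for lo in np.arange(0,.4,.05):
    k=(a>lo)&(a<lo+.05)&(abs(h)<.03)
    if k.sum()>5:print(round(lo,2),k.sum(),np.percentile(z[k],[10,50,90]))
E
```

```text
ang 0.554 Tdown 0.112 r*tang 0.168 [  1.0782 -28.6898 -31.3848  -0.8566  -1.1646] [-0.0395  1.8286 -0.5292  1.1556]
[-0.517  -0.0395  1.8286 -0.5292  1.1556 -0.2845] 39.7667 0.3643147310225291
4704
0.0 170 [-0.0312 -0.0244  0.0086]
0.05 172 [-0.032  -0.0304  0.0273]
0.1 202 [-0.0317 -0.0305 -0.0287]
0.15 219 [-0.0318 -0.0303 -0.0287]
0.2 277 [-0.0316 -0.0302  0.1299]
0.25 406 [-0.0315 -0.0297  0.3528]
0.3 533 [-0.0312 -0.0294  0.2081]
0.35 501 [-0.0481 -0.0327 -0.0293]
```

View pics/side12.png

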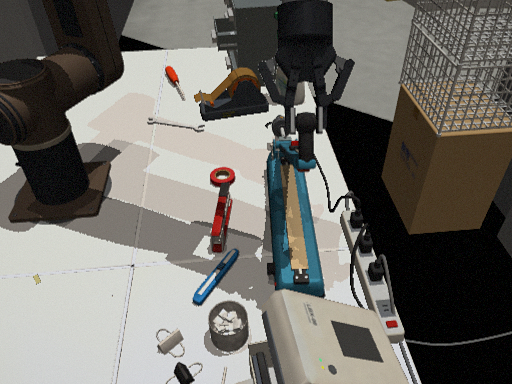

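The knob is at side (305,120), with the arm up at about 0.55 rad. A bit closer to the stop first, then back down smoothly towards 0.3.

Emit:
{"method": "carry_out", "body": {
  "commands": [
    {"delta_pos": [0.0012, 0, -0.008], "delta_rot": [0, -0.02, 0], "claw": 20},
    {"delta_pos": [0.0018, 0, -0.0115], "delta_rot": [0, -0.028, 0], "claw": 20},
    {"delta_pos": [0.0018, 0, -0.0115], "delta_rot": [0, -0.028, 0], "claw": 20}
  ]
}}

```text
time: 40.07
eef_pos: [0.509, -0.2891, 0.3482]
tcp_rot: [0.7, 0.657, -0.205, 0.19]
contact_force: [-2.6, 0.9, -0.0]
opening: 0.362
```

```bash
python3 log.py
python3 - <<'E'
from h import *
plan(0,[-.03,-.06,-.09,-.12,-.15,-.18,-.21,-.24])
E
```

```text
ang 0.583 Tdown 0.066 r*tang 0.180 [  0.4522 -28.0926 -31.3393  -1.0391  -1.1003] [-0.0501  1.8291 -0.5594  1.1684]
-0.03 [-0.0017  0.      0.0118] [-0.    0.03 -0.  ]
-0.06 [-0.003   0.      0.0236] [-0.    0.06 -0.  ]
-0.09 [-0.004   0.0001  0.0355] [-0.    0.09 -0.  ]
-0.12 [-0.0046  0.0001  0.0474] [-0.    0.12 -0.  ]
-0.15 [-0.0048  0.0001  0.0592] [-0.    0.15 -0.  ]
-0.18 [-0.0047  0.0001  0.0711] [-0.    0.18 -0.  ]
-0.21 [-0.0042  0.0001  0.083 ] [-0.    0.21 -0.  ]
-0.24 [-0.0034  0.0002  0.0949] [-0.001  0.24  -0.   ]
```

Emit:
{"method": "carry_out", "body": {
  "commands": [
    {"delta_pos": [-0.0017, 0, 0.0118], "delta_rot": [0, 0.03, 0], "claw": 20},
    {"delta_pos": [-0.003, 0, 0.0236], "delta_rot": [0, 0.06, 0], "claw": 20},
    {"delta_pos": [-0.004, 0, 0.0355], "delta_rot": [0, 0.09, 0], "claw": 20},
    {"delta_pos": [-0.0046, 0, 0.0474], "delta_rot": [0, 0.12, 0], "claw": 20},
    {"delta_pos": [-0.0048, 0, 0.0592], "delta_rot": [0, 0.15, 0], "claw": 20},
    {"delta_pos": [-0.0047, 0, 0.0711], "delta_rot": [0, 0.18, 0], "claw": 20},
    {"delta_pos": [-0.0042, 0, 0.083], "delta_rot": [0, 0.21, 0], "claw": 20},
    {"delta_pos": [-0.0042, 0, 0.083], "delta_rot": [0, 0.21, 0], "claw": 20}
  ]
}}

```text
time: 40.73
eef_pos: [0.5059, -0.3382, 0.2782]
tcp_rot: [0.718, 0.673, -0.129, 0.12]
contact_force: [1.1, 1.3, -0.5]
opening: 0.362
```

```bash
python3 log.py
python3 - <<'E'
from h import *
feel(6)
a=ang()[0]
plan(a,[a-.02,.35,.33,.306])
E
```

```text
ang 0.367 Tdown 0.006 r*tang 0.096 [ -1.1381 -32.7839 -30.4291  -0.8106  -0.185 ] [ 0.0502  1.8165 -0.3334  1.1   ]
t 41.0333 ang (np.float64(0.3750185812865521), np.float64(-0.0009387072324139051)) F [-0.1443  1.0023 -0.3987  0.3368  0.1257 -0.1077] tang 0.14037433547278172 Tdown 0.0907523733626498 eff [ -0.6761 -31.5966 -30.2122  -0.7601  -0.6151  -0.0507] open 0.3624428647704604 q [-0.6407  0.0462  1.8157 -0.3354  1.1042 -0.452 ]
0.35501858128655206 [-0.0012  0.      0.0078] [-0.    0.02 -0.  ]
0.35 [-0.0014  0.      0.0098] [-0.     0.025 -0.   ]
0.33 [-0.0024  0.      0.0177] [-0.     0.045 -0.   ]
0.306 [-0.0034  0.      0.0272] [-0.     0.069 -0.   ]
```

Emit:
{"method": "carry_out", "body": {
  "commands": [
    {"delta_pos": [-0.0012, 0, 0.0078], "delta_rot": [0, 0.02, 0], "claw": 20},
    {"delta_pos": [-0.0022, 0, 0.0157], "delta_rot": [0, 0.04, 0], "claw": 20},
    {"delta_pos": [-0.003, 0, 0.022], "delta_rot": [0, 0.056, 0], "claw": 20},
    {"delta_pos": [-0.0034, 0, 0.027], "delta_rot": [0, 0.068, 0], "claw": 20},
    {"delta_pos": [-0.0034, 0, 0.0275], "delta_rot": [0, 0.07, 0], "claw": 20},
    {"delta_pos": [-0.0034, 0, 0.0275], "delta_rot": [0, 0.07, 0], "claw": 20}
  ]
}}

```text
time: 41.53
eef_pos: [0.5052, -0.3497, 0.2558]
tcp_rot: [0.722, 0.677, -0.105, 0.097]
contact_force: [0.6, 1.4, -0.4]
opening: 0.365
```

Run:
```python
from h import *
feel(15)
```

```text
t 42.2833 ang (np.float64(0.305377262480903), np.float64(-0.0009766157806160047)) F [ 0.4595  1.4786 -0.7166  0.3925  0.0961 -0.0755] tang 0.0007839523021909685 Tdown 0.1051504308173441 eff [ -0.7714 -33.1551 -30.0246  -0.7255  -0.597   -0.0508] open 0.3685561338725602 q [-0.6816  0.0874  1.8082 -0.264   1.0929 -0.5145]
```

At half-way the tangential hand force is 0.00 N, which means it is in balance. Opening the fingers gently.

Emit:
{"method": "carry_out", "body": {
  "commands": [
    {"delta_pos": [0, 0, 0], "delta_rot": [0, 0, 0], "claw": 42},
    {"delta_pos": [0, 0, 0], "delta_rot": [0, 0, 0], "claw": 50},
    {"delta_pos": [0, 0, 0], "delta_rot": [0, 0, 0], "claw": 75},
    {"delta_pos": [0, 0, 0], "delta_rot": [0, 0, 0], "claw": 85}
  ]
}}

```text
time: 42.62
eef_pos: [0.5053, -0.3496, 0.2569]
tcp_rot: [0.722, 0.677, -0.105, 0.098]
contact_force: [-0.4, 0.7, -0.5]
opening: 0.767
```

Run:
```python
from h import *
P=[]
for i in range(5):
    p,d=ctrl.read_camera("side");P.append(p)
print(ctrl.get_state()["time"],ctrl.get_state()["eef_pos"],np.abs(P[0].astype(int)-P[-1]).max(2)[120:300,250:330].mean())
cv2.imwrite("pics/side13c.png",cv2.resize(np.hstack([P[0][100:300,220:360],P[-1][100:300,220:360]])[:,:,::-1],None,fx=2.8,fy=2.8))
```

```text
42.8667 [ 0.5052 -0.3494  0.2566] 8.952916666666667
```

View pics/side13c.png

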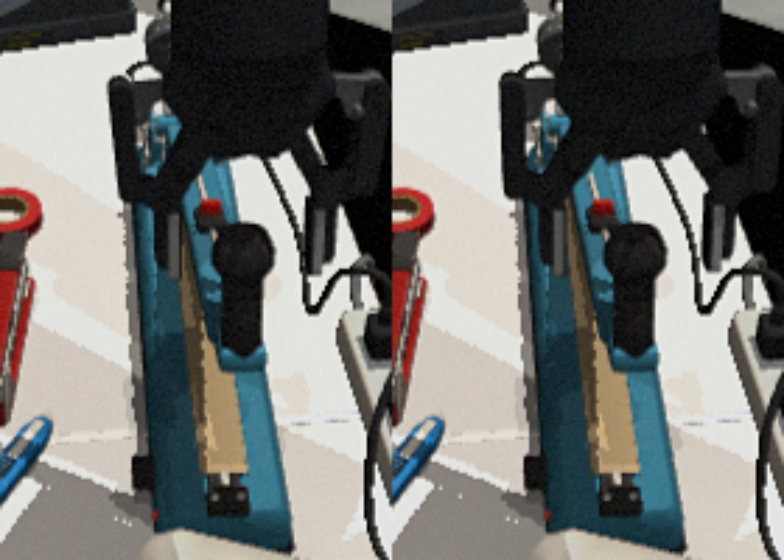

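Both frames show the knob at the same place with the fingers clear, so the arm stands by itself. Retreating along the tool axis.

Emit:
{"method": "carry_out", "body": {
  "commands": [
    {"delta_pos": [0, 0, -0.015], "delta_rot": [0, 0, 0], "claw": 85},
    {"delta_pos": [0, 0, -0.04], "delta_rot": [0, 0, 0], "claw": 85},
    {"delta_pos": [0, 0, -0.07], "delta_rot": [0, 0, 0], "claw": 85},
    {"delta_pos": [0, 0, -0.1], "delta_rot": [0, 0, 0], "claw": 85},
    {"delta_pos": [0, 0, -0.12], "delta_rot": [0, 0, 0], "claw": 85},
    {"delta_pos": [0, 0, -0.12], "delta_rot": [0, 0, 0], "claw": 85}
  ]
}}

```text
time: 43.37
eef_pos: [0.5091, -0.3157, 0.3787]
tcp_rot: [0.721, 0.677, -0.104, 0.103]
contact_force: [1.3, -0.7, -0.1]
opening: 0.85
```

Run:
```python
from h import *
def knob(p):
    m=(p[100:300,285:330].max(2)<70).astype(np.uint8);k,l,s,c=cv2.connectedComponentsWithStats(m);return [(s[i].tolist(),c[i].round(1).tolist()) for i in range(1,k) if s[i,4]>100]
for i in range(20):
    p,d=ctrl.read_camera("side")
    if i in(0,10,19):print(knob(p))
snap("14")
print(ctrl.get_state()["time"])
for t in(.27,.3,.33):print(t,proj("side",arc(t,0,0)))
```

```text
[([30, 0, 15, 40, 314], [39.2, 13.4]), ([0, 8, 45, 103, 207], [20.4, 48.5]), ([0, 73, 40, 125, 1894], [14.9, 129.3])]
[([30, 0, 15, 40, 313], [39.2, 13.5]), ([0, 9, 45, 102, 206], [20.5, 48.7]), ([0, 73, 40, 125, 1887], [15.0, 129.0])]
[([30, 0, 15, 40, 314], [39.2, 13.4]), ([0, 8, 45, 103, 208], [20.3, 48.4]), ([0, 73, 40, 125, 1894], [15.0, 129.1])]
44.4667
0.27 [305.5045 196.3613]
0.3 [305.5365 188.5429]
0.33 [305.5384 180.5818]
```

View pics/side14.png

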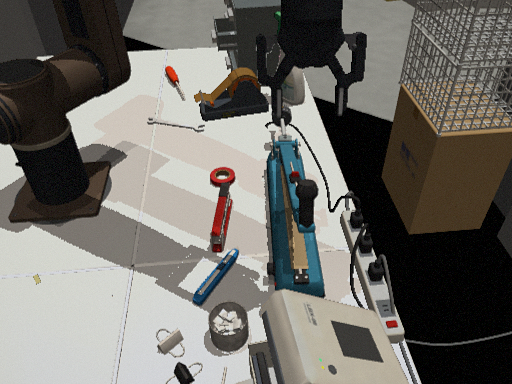

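View pics/top14.png

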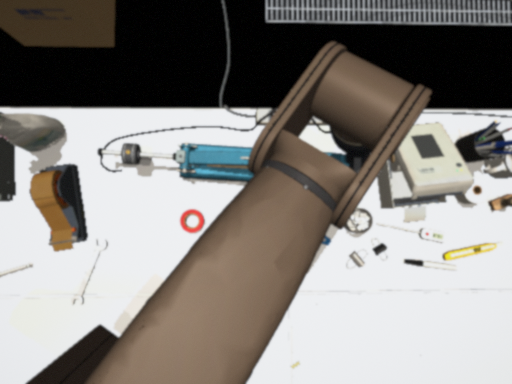

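The knob stays at side (307,188) for over 1 s, against a predicted row of 188.5 for 0.30 rad. The roll, stapler and cutter are where they were at the start. Handing in.

Run:
```python
from plant import ctrl
print(ctrl.sign_off())
```

```text
the job is handed in; nothing more can be done
None
```

The sealer arm now stands by itself at half-way, with the robot clear of it. I handed the job in at about 44.5 s.

- **Balancing:** I swung the arm by its knob and felt a pull of about 0.5 N·m. I then slid the weight out in three steps (about 49, 16 and 5.5 mm), setting the arm down on the bed before each slide. After the second step the pull felt was about 0.06 N·m.
- **Final swing:** I took the arm up to about 0.577 rad and brought it back to half-way. The tangential hand force there averaged 0.00 N, and I released it.
- **Last checks:** The knob held its place in the side view for over 1 s after I let go. It sat at row 188, where 188.5 is expected for 0.30 rad. In the last pictures the tape roll, stapler and cutter lay where they were at the start, though the robot hid most of the cutter in the top view.
- **Disagreement:** The moment-based reading at half-way still showed about 0.1 N·m of pull. I put this down to the tilted gripper shifting the wrist moment's zero, because the offset grew with tilt, but I did not test that separately. Single force readings were noisy (about 0.5 N), so I relied on averages.

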